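Tilt the tray and scoop the grinding balls into the jar

ROBOT

A 7-joint arm with a two-finger parallel gripper is mounted at the origin on the work surface. World frame = base frame: x ahead of the robot, y to its left, z up, the work surface at z = 0. Lengths are in m, angles in rad, forces in N, time in s.
With the tool pointing down it reaches from about 0.425 to 0.975 m from the base axis. Payload 16.7 kg.
Tool frame: the origin (TCP) lies midway between the tips of the shut fingers; the grasp point (between the pads) lies 19 mm behind it; z points along the fingers, y is the line along which they close (so a half turn about z gives the same grasp; the last joint's range is limited). The gripper opens to 85 mm and grips with 20 to 120 N. Pads are 22 mm wide; open, the fingers measure 114 mm over their backs; the gripper's body (76 mm by 85 mm) begins 54 mm behind the grasp point. The pads swing forward as they close: fully open they stand 13 mm farther back than shut.
Start: joints at [-0.149, 0.426, 0.074, 1.606, -0.034, 1.111, -0.067], TCP at [0.675, -0, 0.231] pointing down, gripper open.
Joint ranges: [-2.85, 2.85], [-0.5, 2.14], [-1.23, 1.37], [0.21, 2.46], [-1.02, 4.16], [0.16, 2.05], [-2.73, 2.73]. Speed limits (rad/s): [1.89, 1.89, 2.39, 2.39, 3.01, 3.01, 3.01].

INTERFACE

Orientations are given as a unit quaternion [x, y, z, w].
In Python, from rig import * gives the robot as it stands. The module is installed in compiled form; this text tells all that it offers.
- The arm moves only by the tool apply_moves, never from a script. Its argument "series" is a list of rows, each an object with "slide": the shift along the world's x, y, z in mm, a list of three; "angular": the turn, a rotation vector about the world's x, y, z in rad, a list of three; "fingers": the opening, from 0 (shut) to 1 (fully open). A call has 1 to 20 rows; each row shifts and turns the commanded pose from where the row before left it; what a row does not reach is not made up. A row lasts 1/10 s, in which the tool goes at most 50 mm and 8.59 degrees, less where a joint would pass 70% of its speed; a pose out of reach is approached as far as the arm can. A call is refused whole if a number of a shift passes 50 or a number of a turn 0.15, either way. A call with a gripper value outside its range is refused whole. The fingers move at their own pace and stop on an object; "squeeze" is the grip in N (left out, the last holds). Time passes only in rows, so rows that do not move let the fingers close. It gives the time, the measured TCP pose, the force, the opening and the grip force at its end, in the units of the state.
- get_obs(): the state, without advancing time (a new reading comes with each control period).
- read_camera(name): name is "scene" or "side" or "wrist"; returns a dict with "image" (420x560x3 uint8, blue, green, red), "depth" (420x560 float32, m along the optical axis (not along the pixel's ray), 0 where there is no reading), "fx", "fy", "cx", "cy" (pixels), "dist_coeffs" ([k1, k2, p1, p2, k3] as OpenCV has them; the pictures are not rectified), "world_from_camera" (4x4, takes a point from camera to world coordinates); the wrist camera has in their place "hand_eye" (4x4, takes a point from camera to tool coordinates, whose origin is the TCP and whose axes are the flange's). Camera axes: x right, y down, z forward; pixel columns grow to the right and rows downward; lengths in m; the calibration is good to about 2 mm. A picture is of the moment at which its call begins: read the wrist's pose just before it.
- job_done(): hands the job in; it is judged then, once.
The state is a dict: "time_s": time; "joints": joint angles; "joint_velocities": joint speeds; "effort": joint torques, N m; "position": TCP position; "orientation": TCP orientation; "wrist_force": force on the tool from outside, world axes, zero at the start; "wrist_torque": the same for the moment, N m; "width": opening from 0.0 (shut) to 1.0 (fully open); "finger_force": force on a finger pad.
Only numpy, scipy, OpenCV 4.12 (cv2) and the standard library are available. Lean on these libraries where they do the work, as an engineer would, in place of code of your own. Each camera call takes 0.05 s, during which the arm holds its last target. There are 200 camera calls.

TASK

Lift the handle end of the shallow white tray to at least 15 degrees and leave it tilted, so that all six steel grinding balls roll together at its low end; then take the scoop, gather all six balls on it at once and lift them clear of the tray, and tip them into the open grinding jar. Finish with the scoop standing flat on the bench and the jar upright. Never touch the balls with the fingers, and do not push aside the amber bottle, the beaker or the jar lid.

Things in the scene. Friction and masses are not known exactly. Their poses are not given: they have to be found in the camera images.
- tray (a joint): tilt of the shallow white tray, rad: 0 level (at the start), limit 0.5; grows as the handle end is lifted. The hinge runs across the low end, 4 mm below point tray_low, and is stiff: the tray stays at whatever angle it is left (8 to 12 N up at the handle bar lifts it).
- tray_stand: the fixed grey stand with the tray it carries; origin on the bench below the hinge; +x as tray_low when level. Inside the tray, measured along x from the low-end wall: 160 mm wide from -240 to -150 mm, funnelling in to 84 mm at -90, a straight throat 84 mm wide to -20, then both corners cut off at 45 degrees, leaving 44 mm of flat end wall at 0. Walls 26 mm high (end wall and cut corners 40), 3 mm thick.
- tray_low (a point): on the inner floor of the tray, middle of the foot of its low-end wall (34 mm above the bench when level); turns with the tray: +x points out through the low end (downhill once tilted), z is normal to the floor.
- tray_bar (a point): middle of the tray handle, a round steel bar 10 mm thick and 100 mm long, parallel to the hinge, beyond the high end of the tray: at x = -295, z = +16 mm in the frame of tray_low (50 mm above the bench when level); 47 mm free between bar and end wall.
- scoop: aluminium scoop, 0.13 kg, on the bench; origin on its underside, +x to the lip, z up. Floor 2 mm thick, 76 mm wide from x = -40 to 20, then a nose cut at 45 degrees to 36 mm wide at the lip, x = 40. Side walls 24 mm high from x = -40 to 8 (71 mm apart), back wall 30 mm high. Grip: upright black square post 16 x 16 mm centred at x = -48, y = 0, z = 18 to 110 mm.
- jar: round open steel grinding jar, loose, 0.7 kg: 120 mm outer diameter, 5 mm wall, 55 mm high, inner floor 8 mm above its underside; origin at the centre of the underside.
- reagent: bystander: amber bottle 64 mm across, 150 mm high; origin under its centre
- beaker: bystander: glass beaker 72 mm across, 85 mm high; origin under its centre
- jar_lid: bystander: steel jar lid lying flat, 124 mm across, 26 mm high with its knob; origin under its centre
- ball0_center (a point): centre of a steel grinding ball, 20 mm diameter, 33 g, polished, loose on the tray floor
- ball0: the same ball as a solid (use the centre point for its position)
- ball1_center (a point): centre of a steel grinding ball, 20 mm diameter, 33 g, polished, loose on the tray floor
- ball1: the same ball as a solid (use the centre point for its position)
- ball2_center (a point): centre of a steel grinding ball, 20 mm diameter, 33 g, polished, loose on the tray floor
- ball2: the same ball as a solid (use the centre point for its position)
- ball3_center (a point): centre of a steel grinding ball, 20 mm diameter, 33 g, polished, loose on the tray floor
- ball3: the same ball as a solid (use the centre point for its position)
- ball4_center (a point): centre of a steel grinding ball, 20 mm diameter, 33 g, polished, loose on the tray floor
- ball4: the same ball as a solid (use the centre point for its position)
- ball5_center (a point): centre of a steel grinding ball, 20 mm diameter, 33 g, polished, loose on the tray floor
- ball5: the same ball as a solid (use the centre point for its position)
There are look-alikes about, which are no part of the job. What is shaped like the jar but turquoise is not meant.

How it is judged:
By the outcome, as a careful person would: the job done as asked, in the order asked, and still so for the second after the job is handed in, with the robot touching nothing.
It also fails if it takes over 67 s, if anything falls off the work surface, if the arm or the gripper's body presses on something with over 40 N, if the wrist force passes 120 N, or if a joint passes its speed limit or range.

## Working session

There is one attempt and no reset: what is moved stays moved. The work goes in short steps, Python scripts to look and compute and a tool call to move; the robot and the scene stay as the last step left them, time stands still between calls to the robot, and variables do not carry over. Pictures are saved under pics/ and viewed, at most 10 in all, crops included, and the job is handed in when it is done.

Besides the shell and the picture viewer there is one more tool, called in YAML: its name, and indented under it one key for each argument. apply_moves: Moves the arm, as the interface text tells. Its arguments: {"type":"object","properties":{"series":{"type":"array","items":{"type":"object","properties":{"slide":{"type":"array","items":{"type":"number"}},"angular":{"type":"array","items":{"type":"number"}},"fingers":{"type":"number"}}}},"squeeze":{"type":"number"}},"required":["series"]}

```bash
mkdir -p pics; cat > h.py <<'E'
from rig import *
import numpy as np, cv2
from scipy.spatial.transform import Rotation as R
def cam(n):
    o=get_obs(); c=read_camera(n)
    if 'hand_eye' in c:
        T=np.eye(4);T[:3,:3]=R.from_quat(o['orientation']).as_matrix();T[:3,3]=o['position']
        c['T']=T@c['hand_eye']
    else: c['T']=c['world_from_camera']
    c['T']=np.array(c['T']);c['K']=np.array([[c['fx'],0,c['cx']],[0,c['fy'],c['cy']],[0,0,1.]]);c['d']=np.array(c['dist_coeffs'],float)
    return c
def rays(c,uv):
    p=cv2.undistortPoints(np.array(uv,float).reshape(-1,1,2),c['K'],c['d']).reshape(-1,2)
    return np.c_[p,np.ones(len(p))]
def onplane(c,uv,z):
    r=rays(c,uv)@c['T'][:3,:3].T;o=c['T'][:3,3]
    return o+r*((z-o[2])/r[:,2])[:,None]
def cloud(c):
    v,u=np.mgrid[0:420,0:560];r=rays(c,np.c_[u.ravel(),v.ravel()])
    P=(r*c['depth'].ravel()[:,None])@c['T'][:3,:3].T+c['T'][:3,3]
    P[c['depth'].ravel()==0]=np.nan
    return P.reshape(420,560,3)
E
python3 - <<'E'
from h import *
import pickle
for n in ['scene','side']:
    c=cam(n);cv2.imwrite(f'pics/{n}0.png',c['image']);pickle.dump(c,open(n+'0.pkl','wb'));print(n,c['T'].round(3).tolist(),c['fx'],c['d'])
    if n=='scene' : a=c['image']
cv2.imwrite('pics/both0.png',cv2.resize(np.vstack([a,c['image']]),None,fx=.7,fy=.7))
print(get_obs())
E
```

```text
scene [[0.702, 0.579, -0.415, 0.969], [0.712, -0.569, 0.411, -0.395], [0.002, -0.584, -0.812, 0.828], [0.0, 0.0, 0.0, 1.0]] 444.03177245579263 [-0.06066381  0.          0.          0.          0.        ]
side [[-0.777, -0.438, 0.452, 0.214], [-0.63, 0.554, -0.545, 0.45], [-0.011, -0.708, -0.706, 0.642], [0.0, 0.0, 0.0, 1.0]] 385.81855537527554 [-0.00423654  0.          0.          0.          0.        ]
{'time_s': 0.1, 'joints': array([-0.14948979,  0.42668853,  0.07385071,  1.60654334, -0.03406479,
        1.11077063, -0.06711839]), 'joint_velocities': array([ 0.00072032, -0.0021082 , -0.0004767 , -0.00361712, -0.0014439 ,
       -0.00057243,  0.00083119]), 'effort': array([ 8.33200116e-03, -9.51551986e+01,  3.77174735e+00, -4.64406645e+01,
        1.97906635e-02,  6.50777074e-03,  1.41262312e-04]), 'position': array([ 6.74640446e-01, -4.17522020e-05,  2.30667687e-01]), 'orientation': array([ 7.07121689e-01,  7.07091639e-01, -4.44955734e-04, -3.65103339e-04]), 'wrist_force': array([ 0.55678054, -0.62946195, -0.31828983]), 'wrist_torque': array([-0.02795827,  0.02116497, -0.01770489]), 'finger_force': 0.0, 'width': 1.0026118329945017}
```

View pics/scene0.png

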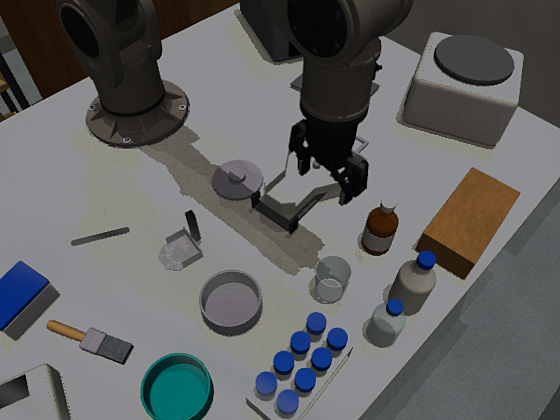

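View pics/side0.png

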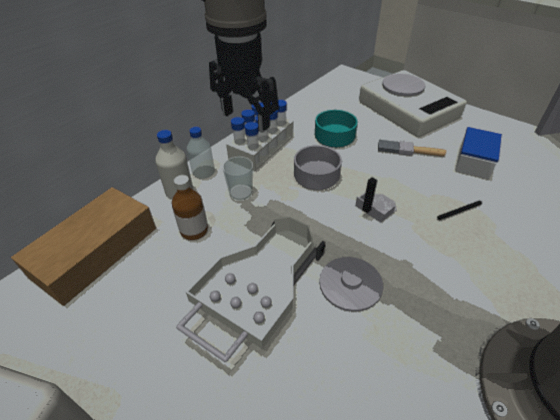

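The jar is the grey dish (scene 231,302; side 317,167), and the look-alike is the turquoise one (scene 177,390; side 335,128). The pale balance pan and the lid (side 351,283) are also round. The scoop with its black post is at side 375,205 / scene 180,250, and the tray handle is at side 210,335. Next, a close crop to check.

```bash
python3 - <<'E'
from h import *
import pickle
s=pickle.load(open('side0.pkl','rb'));c=pickle.load(open('scene0.pkl','rb'))
a=cv2.resize(s['image'][140:370,170:410],None,fx=2.6,fy=2.6,interpolation=cv2.INTER_CUBIC)
b=cv2.resize(c['image'][190:340,130:300],None,fx=2,fy=2,interpolation=cv2.INTER_CUBIC)[:, :175*2]
cv2.imwrite('pics/crop1.png',a)
print(a.shape)
P=cloud(s);Q=cloud(c)
def pr(n,X,u,v):print(n,(X[v,u]*1000).round(0))
for n,u,v in [('tray floor',250,285),('ball',230,279),('jar rim',317,150),('post top',371,181),('scoop floor',380,205),('lid',340,290),('bottle',190,225),('bench',420,300)]:pr(n,P,u,v)
for n,u,v in [('jar floor',231,305),('lid',225,185),('bottle',378,240),('bench',300,360),('post',191,213),('beaker',332,290)]:pr(n,Q,u,v)
E
```

```text
(598, 624, 3)
tray floor [517. 180.  53.]
ball [555. 193.  52.]
jar rim [ 668. -244.   43.]
post top [ 464. -147.  109.]
scoop floor [ 454. -204.    2.]
lid [396.  61.  12.]
bottle [716. 148.  53.]
bench [268. -20.   2.]
jar floor [ 634. -200.   10.]
lid [389.  -6.  12.]
bottle [758.  99.  62.]
bench [ 816. -193.   54.]
post [ 467. -150.  110.]
beaker [769. -58.  71.]
```

View pics/crop1.png

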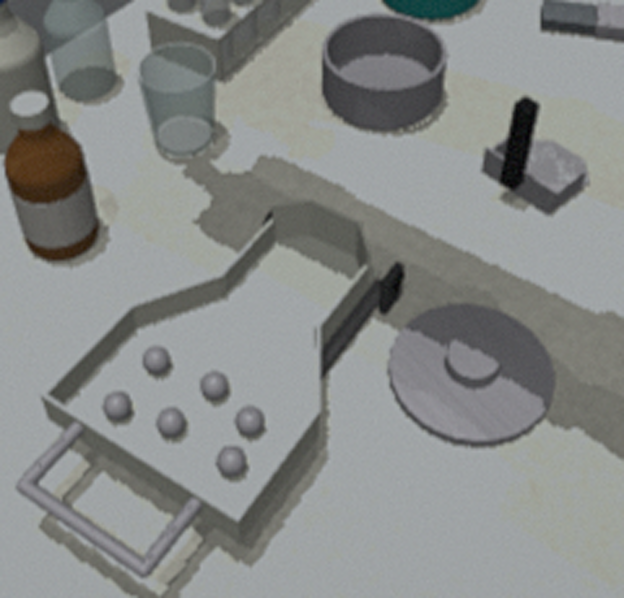

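The crop confirms it: tray bar ends at crop (25,485) and (147,570), the six balls, the grey jar at (384,70), and the scoop post at (520,140). I'll measure them now.

```bash
python3 - <<'E'
from h import *
import pickle
s=pickle.load(open('side0.pkl','rb'));c=pickle.load(open('scene0.pkl','rb'))
def cr(p):return [[170+x/2.6,140+y/2.6] for x,y in p]
def show(n,X):print(n,(X*1000).round(0).tolist())
b=onplane(s,cr([(25,484),(147,567)]),.053);show('bar',b)
show('highcorners',onplane(s,cr([(45,398),(242,526)]),.060))
show('funnel top',onplane(s,cr([(136,308),(322,408)]),.060))
show('throat top',onplane(s,cr([(224,276),(323,330)]),.060))
show('endwall top',onplane(s,cr([(272,210),(282,203),(315,202),(360,235),(370,268)]),.074))
# balls: blobs via depth points above floor
P=cloud(s);Q=cloud(c)
hsv=cv2.cvtColor(s['image'],cv2.COLOR_BGR2HSV)
g=cv2.cvtColor(s['image'],cv2.COLOR_BGR2GRAY)
show('balls',onplane(s,cr([(156,361),(214,387),(117,407),(171,423),(249,421),(231,461)]),.044))
# jar rim
for n,C,X,box in [('side',s,P,(280,130,355,200)),('scene',c,Q,(185,255,280,345))]:
    m=np.zeros((420,560),bool);m[box[1]:box[3],box[0]:box[2]]=1
    k=m&(X[...,2]>.047)&(X[...,2]<.062)
    pts=X[k][:,:2]
    A=np.c_[2*pts,np.ones(len(pts))];x=np.linalg.lstsq(A,(pts**2).sum(1),rcond=None)[0]
    print('jar',n,x[:2].round(4),np.sqrt(x[2]+x[:2]@x[:2]).round(4),len(pts))
# scoop: cluster near
for n,X in [('side',P),('scene',Q)]:
    k=(abs(X[...,0]-.46)<.09)&(abs(X[...,1]+.19)<.09)
    t=X[k&(X[...,2]>.1)&(X[...,2]<.12)];print(n,'post top',np.median(t,0).round(4),len(t))
    t=X[k&(X[...,2]>.06)&(X[...,2]<.115)];print(n,'post',np.median(t,0).round(4),len(t))
    w=X[k&(X[...,2]>.012)&(X[...,2]<.035)];print('walls',len(w),cv2.minAreaRect((w[:,:2]*1000).astype(np.float32)))
v=cv2.cvtColor(c['image'],cv2.COLOR_BGR2GRAY)
cv2.imwrite('pics/crop2.png',np.hstack([cv2.resize(c['image'][200:280,140:220],(400,400),interpolation=cv2.INTER_CUBIC),cv2.resize(s['image'][165:235,345:415],(400,400),interpolation=cv2.INTER_CUBIC)]))
E
```

```text
bar [[554.0, 314.0, 53.0], [454.0, 303.0, 53.0]]
highcorners [[589.0, 265.0, 60.0], [424.0, 250.0, 60.0]]
funnel top [[595.0, 171.0, 60.0], [437.0, 153.0, 60.0]]
throat top [[565.0, 108.0, 60.0], [476.0, 102.0, 60.0]]
endwall top [[572.0, 43.0, 74.0], [571.0, 32.0, 74.0], [551.0, 15.0, 74.0], [502.0, 22.0, 74.0], [477.0, 44.0, 74.0]]
balls [[560.0, 189.0, 44.0], [513.0, 179.0, 44.0], [554.0, 233.0, 44.0], [516.0, 219.0, 44.0], [476.0, 184.0, 44.0], [465.0, 215.0, 44.0]]
jar side [ 0.6547 -0.2371] 0.0818 503
jar scene [ 0.6392 -0.2009] 0.0574 649
side post top [ 0.4621 -0.1479  0.1087] 68
side post [ 0.4607 -0.1454  0.0912] 199
walls 253 ((457.98077392578125, -170.40774536132812), (84.42929077148438, 57.1215705871582), 4.559656620025635)
scene post top [ 0.4692 -0.1536  0.1096] 73
scene post [ 0.4718 -0.1542  0.0931] 182
walls 302 ((461.932861328125, -176.05950927734375), (64.06858825683594, 79.47122955322266), 81.64791107177734)
```

View pics/crop2.png

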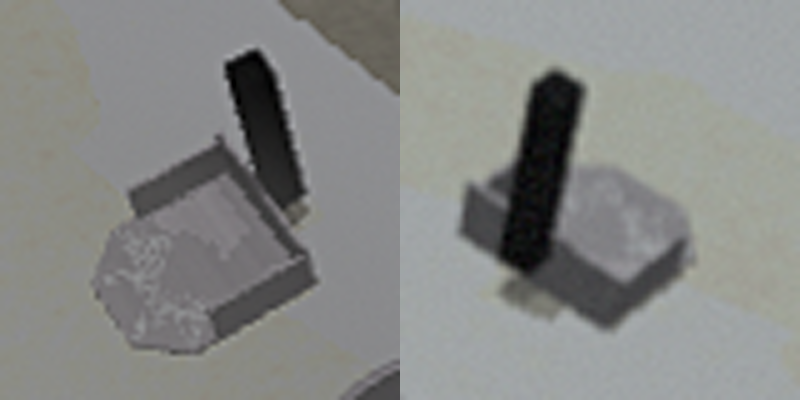

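The crop shows the scoop nose toward the lower left in the scene view (lip around crop 115,315), with the post behind the back wall. Tray x points at about -85° yaw. I'll move over the bar with the fingers closing across it, then check with the wrist camera.

apply_moves:
  series:
    - {"slide": [-17,31,0],"angular": [0,0,-0.149],"fingers": 0.55}
    - {"slide": [-17,31,0],"angular": [0,0,-0.149],"fingers": 0.55}
    - {"slide": [-17,31,0],"angular": [0,0,-0.149],"fingers": 0.55}
    - {"slide": [-17,31,0],"angular": [0,0,-0.149],"fingers": 0.55}
    - {"slide": [-17,31,0],"angular": [0,0,-0.149],"fingers": 0.55}
    - {"slide": [-17,31,0],"angular": [0,0,-0.149],"fingers": 0.55}
    - {"slide": [-17,31,0],"angular": [0,0,-0.149],"fingers": 0.55}
    - {"slide": [-17,31,0],"angular": [0,0,-0.149],"fingers": 0.55}
    - {"slide": [-17,31,0],"angular": [0,0,-0.149],"fingers": 0.55}
    - {"slide": [-17,29,0],"angular": [0,0,-0.146],"fingers": 0.55}
    - {"slide": [0,0,0],"fingers": 0.55}
    - {"slide": [0,0,0],"fingers": 0.55}

```text
invalid input
```

```bash
python3 - <<'E'
from h import *
import pickle
c=cam('wrist');pickle.dump(c,open('w1.pkl','wb'));o=get_obs();print(o['position'],R.from_quat(o['orientation']).as_matrix().round(3).tolist(),o['joints'].round(2),o['width']);print(c['T'].round(3).tolist())
s=cam('scene');pickle.dump(s,open('scene1.pkl','wb'))
d=cam('side');pickle.dump(d,open('side1.pkl','wb'))
cv2.imwrite('pics/w1.png',np.hstack([cv2.resize(c['image'],(400,300)),cv2.resize(s['image'],(400,300))]))
E
```

```text
[ 6.74708763e-01 -3.41013018e-05  2.30791969e-01] [[0.0, 1.0, -0.001], [1.0, -0.0, -0.0], [-0.0, -0.001, -1.0]] [-0.15  0.43  0.07  1.61 -0.03  1.11 -0.07] 1.002357461608272
[[1.0, 0.0, -0.002, 0.676], [-0.0, -0.96, -0.28, 0.071], [-0.002, 0.28, -0.96, 0.373], [0.0, 0.0, 0.0, 1.0]]
```

View pics/w1.png

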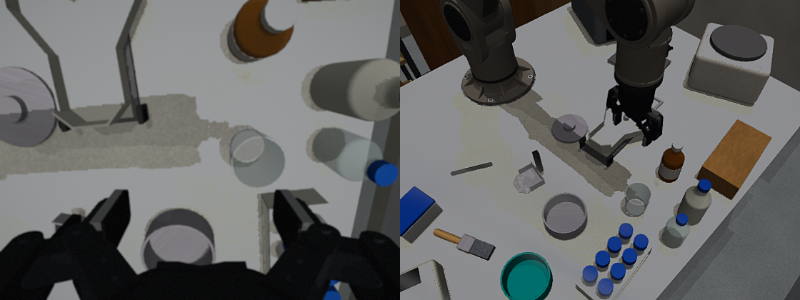

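The move was refused, so the arm hasn't moved. This wrist view shows the tray's low end (110,125), the jar (180,235) and the amber bottle (262,25). I'll resend with every field filled in.

apply_moves:
  series:
    - {"slide": [-17,31,0],"angular": [0,0,-0.149],"fingers": 0.55}
    - {"slide": [-17,31,0],"angular": [0,0,-0.149],"fingers": 0.55}
    - {"slide": [-17,31,0],"angular": [0,0,-0.149],"fingers": 0.55}
    - {"slide": [-17,31,0],"angular": [0,0,-0.149],"fingers": 0.55}
    - {"slide": [-17,31,0],"angular": [0,0,-0.149],"fingers": 0.55}
    - {"slide": [-17,31,0],"angular": [0,0,-0.149],"fingers": 0.55}
    - {"slide": [-17,31,0],"angular": [0,0,-0.149],"fingers": 0.55}
    - {"slide": [-17,31,0],"angular": [0,0,-0.149],"fingers": 0.55}
    - {"slide": [-17,31,0],"angular": [0,0,-0.149],"fingers": 0.55}
    - {"slide": [-17,29,0],"angular": [0,0,-0.146],"fingers": 0.55}
    - {"slide": [0,0,0],"angular": [0,0,0],"fingers": 0.55}
    - {"slide": [0,0,0],"angular": [0,0,0],"fingers": 0.55}
  squeeze: 40

```text
time_s: 1.45
position: [0.5046, 0.3085, 0.2312]
orientation: [0.999, 0.043, -0.0, 0.0]
wrist_force: [0.7, -0.3, 0.5]
width: 0.551
finger_force: 0.0
```

```bash
python3 - <<'E'
from h import *
import pickle
c=cam('wrist');pickle.dump(c,open('w2.pkl','wb'));o=get_obs();print(o['time_s'],o['position'],R.from_quat(o['orientation']).as_matrix().round(3).tolist(),o['joints'].round(2),o['width']);print(c['T'].round(3).tolist())
w=pickle.load(open('w1.pkl','rb'))
cv2.imwrite('pics/w2.png',np.hstack([cv2.resize(c['image'],(400,300)),cv2.resize(w['image'][0:240,0:320],(400,300))]))
E
```

```text
1.5 [0.50518014 0.30755207 0.23128892] [[0.996, 0.086, 0.0], [0.086, -0.996, -0.0], [0.0, 0.0, -1.0]] [-0.83  0.29  0.21  1.81 -0.07  1.05 -2.08] 0.5514434343117066
[[0.087, -0.956, -0.28, 0.577], [-0.996, -0.083, -0.024, 0.314], [-0.001, 0.281, -0.96, 0.373], [0.0, 0.0, 0.0, 1.0]]
```

View pics/w2.png

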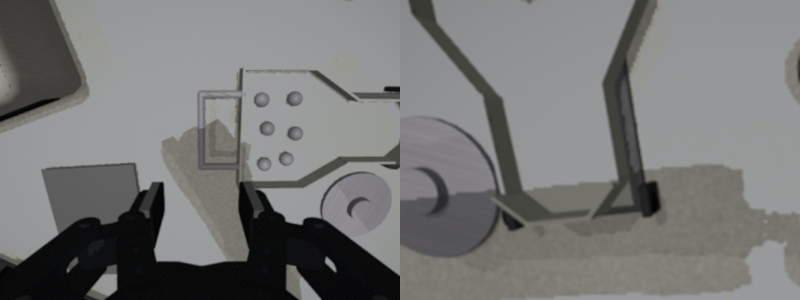

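The wrist view shows the bar at about px (281,129)–(281,235) and the balls. I'll enlarge the low end from the first wrist picture to pin down the tray axis.

```bash
python3 - <<'E'
from h import *
import pickle
c=pickle.load(open('w2.pkl','rb'));w=pickle.load(open('w1.pkl','rb'))
k=lambda im:cv2.convertScaleAbs(im,alpha=1.6)
a=cv2.resize(k(w['image'][110:190,60:220]),(800,400),interpolation=cv2.INTER_CUBIC)
b=cv2.resize(k(c['image'][80:280,260:560]),None,fx=1,fy=1)
b=np.hstack([b,np.zeros((200,500,3),np.uint8)])
cv2.imwrite('pics/w3.png',np.vstack([a,b]))
show=lambda n,X:print(n,(X*1000).round(1).tolist())
show('bar',onplane(c,[(281,129),(281,235)],.05))
show('hi wall top corners out',onplane(c,[(340,97),(336,260)],.06))
P=cloud(c);show('bardepth',P[140:230:15,281])
show('hiwalltop depth',P[110:250:20,339])
E
```

```text
bar [[558.6, 313.6, 50.0], [454.2, 304.6, 50.0]]
hi wall top corners out [[591.3, 264.3, 60.0], [436.0, 247.5, 60.0]]
bardepth [[549.1, 312.7, 55.4], [535.3, 311.5, 54.9], [521.1, 310.3, 54.5], [506.7, 309.1, 54.5], [492.0, 307.8, 54.9], [476.9, 306.5, 54.8]]
hiwalltop depth [[580.3, 263.2, 56.7], [562.9, 261.3, 58.7], [545.2, 259.2, 60.6], [526.8, 256.7, 59.7], [507.8, 254.1, 59.6], [480.8, 246.2, 33.3], [458.9, 243.3, 33.5]]
```

View pics/w3.png

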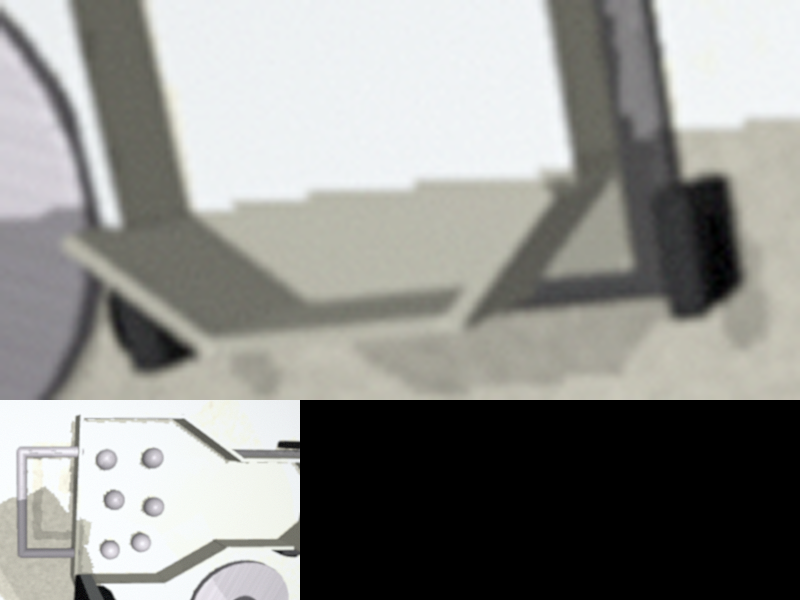

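```bash
python3 - <<'E'
from h import *
import pickle
w=pickle.load(open('w1.pkl','rb'))
cr=lambda p:[(60+x/5,110+y/5) for x,y in p]
f=onplane(w,cr([(310,305),(460,288),(190,212),(550,188)]),.034)*1000
print(f.round(1).tolist())
t=onplane(w,cr([(205,350),(460,325)]),.074)*1000;print(t.round(1).tolist())
b=np.array([506.4,309.1,50])
for m in (f[:2].mean(0),f[2:].mean(0),t.mean(0)):
    d=m-b;print(m.round(1),np.degrees(np.arctan2(d[0],-d[1])).round(2),np.hypot(*d[:2]).round(1))
E
```

```text
[[512.7, 11.6, 34.0], [544.0, 15.0, 34.0], [490.4, 30.7, 34.0], [564.2, 34.9, 34.0]]
[[511.4, 10.5, 74.0], [558.9, 14.9, 74.0]]
[528.4  13.3  34. ] 4.25 296.6
[527.3  32.8  34. ] 4.32 277.1
[535.1  12.7  74. ] 5.54 297.8
```

apply_moves:
  series:
    - {"slide": [1,1,-45],"angular": [0,0,0],"fingers": 0.55}
    - {"slide": [0,0,-45],"angular": [0,0,0],"fingers": 0.55}
    - {"slide": [0,0,-45],"angular": [0,0,0],"fingers": 0.55}
    - {"slide": [0,0,-40],"angular": [0,0,0],"fingers": 0.55}
    - {"slide": [0,0,-25],"angular": [0,0,0],"fingers": 0.55}
    - {"slide": [0,0,0],"angular": [0,0,0],"fingers": 0.55}
    - {"slide": [0,0,0],"angular": [0,0,0],"fingers": 0.0}
    - {"slide": [0,0,0],"angular": [0,0,0],"fingers": 0.0}
    - {"slide": [0,0,0],"angular": [0,0,0],"fingers": 0.0}
    - {"slide": [0,0,0],"angular": [0,0,0],"fingers": 0.0}
    - {"slide": [0,0,0],"angular": [0,0,0],"fingers": 0.0}
    - {"slide": [0,0,0],"angular": [0,0,0],"fingers": 0.0}
  squeeze: 40

```text
time_s: 2.7
position: [0.5072, 0.3091, 0.0331]
orientation: [0.999, 0.042, 0.001, -0.001]
wrist_force: [-0.1, -2.8, 8.8]
width: 0.1
finger_force: 39.1
```

apply_moves:
  series:
    - {"slide": [0,0,2.95],"angular": [0.00996,0.00085,0],"fingers": 0}
    - {"slide": [0,-0.1,2.95],"angular": [0.00996,0.00085,0],"fingers": 0}
    - {"slide": [0,-0.1,2.95],"angular": [0.00996,0.00085,0],"fingers": 0}
    - {"slide": [0,-0.1,2.95],"angular": [0.00996,0.00085,0],"fingers": 0}
    - {"slide": [0,-0.2,2.95],"angular": [0.00996,0.00085,0],"fingers": 0}
    - {"slide": [0,-0.2,2.95],"angular": [0.00996,0.00085,0],"fingers": 0}
    - {"slide": [0,-0.2,2.95],"angular": [0.00996,0.00085,0],"fingers": 0}
    - {"slide": [0,-0.2,2.95],"angular": [0.00996,0.00085,0],"fingers": 0}
    - {"slide": [0.1,-0.3,2.9],"angular": [0.00996,0.00085,0],"fingers": 0}
    - {"slide": [0.1,-0.3,2.9],"angular": [0.00996,0.00085,0],"fingers": 0}
    - {"slide": [0,0,0],"angular": [0,0,0],"fingers": 0}
    - {"slide": [0,0,0],"angular": [0,0,0],"fingers": 0}
    - {"slide": [0,0,0],"angular": [0,0,0],"fingers": 0}
    - {"slide": [0,0,0],"angular": [0,0,0],"fingers": 0}
    - {"slide": [0,0,0],"angular": [0,0,0],"fingers": 0}

```text
time_s: 4.2
position: [0.5072, 0.3075, 0.0615]
orientation: [0.998, 0.042, -0.001, -0.05]
wrist_force: [6.1, -0.9, 3.8]
width: 0.096
finger_force: 40.3
```

apply_moves:
  series:
    - {"slide": [0.1,-0.6,5.86],"angular": [0.0199,0.0017,0],"fingers": 0}
    - {"slide": [0.1,-0.8,5.85],"angular": [0.0199,0.0017,0],"fingers": 0}
    - {"slide": [0.1,-0.9,5.83],"angular": [0.0199,0.0017,0],"fingers": 0}
    - {"slide": [0.1,-1.0,5.8],"angular": [0.0199,0.0017,0],"fingers": 0}
    - {"slide": [0.1,-1.1,5.79],"angular": [0.0199,0.0017,0],"fingers": 0}
    - {"slide": [0.1,-1.2,5.77],"angular": [0.0199,0.0017,0],"fingers": 0}
    - {"slide": [0.1,-1.3,5.74],"angular": [0.0199,0.0017,0],"fingers": 0}
    - {"slide": [0.1,-1.5,5.7],"angular": [0.0199,0.0017,0],"fingers": 0}
    - {"slide": [0.1,-1.6,5.69],"angular": [0.0199,0.0017,0],"fingers": 0}
    - {"slide": [0.1,-1.7,5.65],"angular": [0.0199,0.0017,0],"fingers": 0}
    - {"slide": [0.2,-1.8,5.62],"angular": [0.0199,0.0017,0],"fingers": 0}
    - {"slide": [0.2,-1.9,5.58],"angular": [0.0199,0.0017,0],"fingers": 0}
    - {"slide": [0,0,0],"angular": [0,0,0],"fingers": 0}
    - {"slide": [0,0,0],"angular": [0,0,0],"fingers": 0}
    - {"slide": [0,0,0],"angular": [0,0,0],"fingers": 0}

```text
time_s: 5.7
position: [0.5087, 0.2916, 0.1303]
orientation: [0.985, 0.041, -0.006, -0.169]
wrist_force: [5.9, -2.9, 3.7]
width: 0.096
finger_force: 40.9
```

apply_moves:
  series:
    - {"slide": [0,0,0],"angular": [0,0,0],"fingers": 0.55}
    - {"slide": [0,0,0],"angular": [0,0,0],"fingers": 0.55}
    - {"slide": [0,0,0],"angular": [0,0,0],"fingers": 0.55}
    - {"slide": [0,0,0],"angular": [0,0,0],"fingers": 0.55}
    - {"slide": [0,0,0],"angular": [0,0,0],"fingers": 0.55}
    - {"slide": [0.8,-10,28],"angular": [0,0,0],"fingers": 0.55}
    - {"slide": [0.9,-10,28.5],"angular": [0,0,0],"fingers": 0.55}
    - {"slide": [0,0,31],"angular": [-0.113,-0.01,0],"fingers": 0.55}
    - {"slide": [0,0,32],"angular": [-0.113,-0.01,0],"fingers": 0.55}
    - {"slide": [0,-20,0],"angular": [-0.113,-0.01,0],"fingers": 0.55}
    - {"slide": [-10,-44,0],"angular": [0,0,0],"fingers": 0.7}
    - {"slide": [-10,-44,0],"angular": [0,0,0],"fingers": 0.7}
    - {"slide": [-10,-44,0],"angular": [0,0,0],"fingers": 0.7}
    - {"slide": [-10,-44,0],"angular": [0,0,0],"fingers": 0.7}
    - {"slide": [-10,-44,0],"angular": [0,0,0],"fingers": 0.7}
    - {"slide": [-10,-44,0],"angular": [0,0,0],"fingers": 0.7}
    - {"slide": [-10,-44,0],"angular": [0,0,0],"fingers": 0.7}
    - {"slide": [-10,-44,0],"angular": [0,0,0],"fingers": 0.7}
    - {"slide": [0,0,0],"angular": [0,0,0],"fingers": 0.7}
    - {"slide": [0,0,0],"angular": [0,0,0],"fingers": 0.7}

```text
time_s: 7.7
position: [0.429, -0.1007, 0.2492]
orientation: [0.999, 0.041, 0.001, 0.0]
wrist_force: [-0.1, 0.6, 0.1]
width: 0.7
finger_force: 0.0
```

```bash
python3 - <<'E'
from h import *
import pickle
o=get_obs();print(o['time_s'],o['position'],R.from_quat(o['orientation']).as_matrix().round(3).tolist(),o['joints'].round(2))
c=cam('wrist');pickle.dump(c,open('w4.pkl','wb'))
s=cam('side');pickle.dump(s,open('side4.pkl','wb'))
P=cloud(c)
m=(P[...,2]>.1)&(P[...,2]<.118)&(abs(P[...,0]-.465)<.06)&(abs(P[...,1]+.15)<.06)
v,u=np.nonzero(m);print('post top',m.sum(),P[m].mean(0).round(4),cv2.minAreaRect((P[m][:,:2]*1000).astype(np.float32)), u.mean(),v.mean())
a=cv2.resize(s['image'][180:370,160:400],None,fx=1.6,fy=1.6)
b=c['image'][0:420,0:560];b=cv2.resize(b,(int(560*304/420),304))
cv2.imwrite('pics/w4.png',np.hstack([a[:304],b]))
E
```

```text
7.7 [ 0.42903014 -0.10074402  0.2492204 ] [[0.997, 0.082, 0.001], [0.082, -0.997, -0.0], [0.001, 0.0, -1.0]] [-0.24  0.    0.33  2.1  -0.    1.04 -1.4 ]
post top 402 [ 0.4657 -0.1521  0.1088] ((465.31964111328125, -152.81326293945312), (16.094356536865234, 16.085493087768555), 80.67180633544922) 346.4577114427861 159.0820895522388
```

View pics/w4.png

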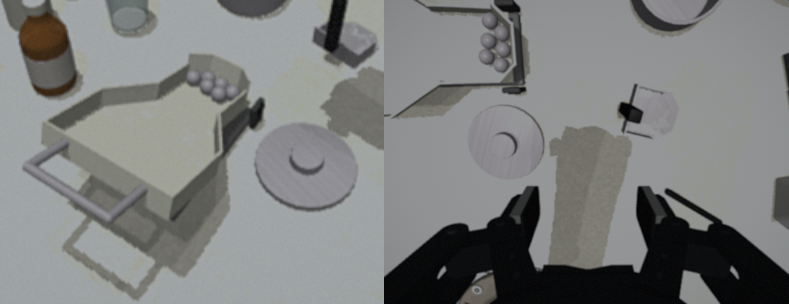

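The side view shows the tray tilted with all six balls at the low end. The wrist view shows the post top at px (346,159), giving post (465,-153) mm and heading -99.3°. Grasping the post now.

apply_moves:
  series:
    - {"slide": [18,-26,-10],"angular": [0,0,-0.122],"fingers": 0.7}
    - {"slide": [18,-26,-10],"angular": [0,0,-0.122],"fingers": 0.7}
    - {"slide": [0.3,-0.1,-40],"angular": [0,0,0],"fingers": 0.7}
    - {"slide": [0,0,-40],"angular": [0,0,0],"fingers": 0.7}
    - {"slide": [0,0,-40],"angular": [0,0,0],"fingers": 0.7}
    - {"slide": [0,0,-30],"angular": [0,0,0],"fingers": 0.7}
    - {"slide": [0,0,-10],"angular": [0,0,0],"fingers": 0.7}
    - {"slide": [0,0,0],"angular": [0,0,0],"fingers": 0.7}
    - {"slide": [0,0,0],"angular": [0,0,0],"fingers": 0}
    - {"slide": [0,0,0],"angular": [0,0,0],"fingers": 0}
    - {"slide": [0,0,0],"angular": [0,0,0],"fingers": 0}
    - {"slide": [0,0,0],"angular": [0,0,0],"fingers": 0}
    - {"slide": [0,0,0],"angular": [0,0,0],"fingers": 0}
    - {"slide": [0,0,0],"angular": [0,0,0],"fingers": 0}
  squeeze: 100

```text
time_s: 9.2
position: [0.4666, -0.1525, 0.0705]
orientation: [0.997, -0.08, 0.002, 0.0]
wrist_force: [-2.9, -0.9, 13.8]
width: 0.175
finger_force: 97.8
```

```bash
python3 - <<'E'
from h import *
import pickle
o=get_obs();print(o['time_s'],o['position'],R.from_quat(o['orientation']).as_matrix().round(4).tolist(),o['width'],o['finger_force'])
c=cam('wrist');pickle.dump(c,open('w5.pkl','wb'));s=cam('scene');pickle.dump(s,open('scene5.pkl','wb'))
# tilted tray: fit floor plane from the w4 and side4 clouds
for n in ['w4','side4']:
    d=pickle.load(open(n+'.pkl','rb'));P=cloud(d)
    xt=np.array([.0854,-.9963]);b=np.array([531.,14.5])/1000
    q=(P[...,:2]-b);X=q@xt;Y=q@np.array([.9963,.0854])
    m=(X>-.2)&(X<-.06)&(abs(Y)<.03)&(P[...,2]>.03)&(P[...,2]<.14)
    A=np.c_[X[m],Y[m],np.ones(m.sum())];z=P[...,2][m]
    for _ in range(4):
        k=np.linalg.lstsq(A,z,rcond=None)[0];r=abs(A@k-z);g=r<max(.003,2*np.median(r));A,z=A[g],z[g]
    print(n,len(z),'tilt',np.degrees(np.arctan(k[:2])).round(2),'z at low',k[2].round(4))
E
```

```text
9.2 [ 0.46656481 -0.15251706  0.07051549] [[0.9872, -0.1596, 0.0035], [-0.1596, -0.9872, -0.0009], [0.0036, 0.0003, -1.0]] 0.1749438967325349 97.77235150337219
w4 7216 tilt [-19.3   -0.18] z at low 0.0339
side4 1630 tilt [-19.23  -0.18] z at low 0.0339
```

apply_moves:
  series:
    - {"slide": [0,0,10],"angular": [0,0,0],"fingers": 0}
    - {"slide": [0,0,30],"angular": [0,0,0],"fingers": 0}
    - {"slide": [0,0,40],"angular": [0,0,0],"fingers": 0}
    - {"slide": [0,0,30],"angular": [0,0,0],"fingers": 0}
    - {"slide": [0,0,10],"angular": [0,0,0],"fingers": 0}
    - {"slide": [0,0,0],"angular": [0,0,0],"fingers": 0}
    - {"slide": [0,0,0],"angular": [0,0,0],"fingers": 0}

```text
time_s: 10.0
position: [0.4651, -0.152, 0.1885]
orientation: [0.997, -0.08, 0.0, 0.0]
wrist_force: [-0.1, 0.4, -1.5]
width: 0.171
finger_force: 97.5
```

```bash
python3 - <<'E'
from h import *
import pickle
o=get_obs();Rt=R.from_quat(o['orientation']).as_matrix();p=o['position'];print(o['time_s'],p,o['width'],o['wrist_force'])
c=cam('wrist');pickle.dump(c,open('w6.pkl','wb'))
k=cv2.convertScaleAbs(c['image'],alpha=1.5);cv2.imwrite('pics/w6.png',k)
# scoop cloud in tool frame
P=(cloud(c)-p)@Rt*1000
m=(P[...,2]>58)&(P[...,2]<80)&(abs(P[...,0])<80)&(P[...,1]>-20)&(P[...,1]<110)
q=P[m];print('floor pts',m.sum(),'z med',np.median(q[:,2]),cv2.minAreaRect(q[:,:2].astype(np.float32)))
A=np.c_[q[:,:2],np.ones(len(q))];print('plane',np.linalg.lstsq(A,q[:,2],rcond=None)[0])
for lo in range(0,100,8):
    g=q[(q[:,1]>lo)&(q[:,1]<lo+8)]
    if len(g)>5:print(lo,len(g),np.percentile(g[:,0],[2,98]).round(1),np.median(g[:,2]).round(1))
# tray in tilted frame
th=np.radians(19.3);h=np.array([.0854,-.9963,0]);xf=h*np.cos(th)-np.array([0,0,np.sin(th)]);n=h*np.sin(th)+np.array([0,0,np.cos(th)]);y=np.cross(n,xf);L=np.array([.5311,.0132,.0338])
T=np.array([xf,y,n])
for nm in ['w4','side4','scene5']:
    d=pickle.load(open(nm+'.pkl','rb'));Q=((cloud(d)-L)@T.T*1000).reshape(-1,3)
    a=Q[(Q[:,2]>14)&(Q[:,2]<24)&(Q[:,0]>-85)&(Q[:,0]<-25)&(abs(Q[:,1])<60)]
    for sg in (1,-1):
        g=a[a[:,1]*sg>30][:,1];print(nm,'side',sg,len(g),np.percentile(g,[5,25,50,75,95]).round(1) if len(g) else '')
    e=Q[(Q[:,2]>25)&(Q[:,2]<38)&(abs(Q[:,1])<18)&(abs(Q[:,0])<15)][:,0];print('  end',len(e),np.percentile(e,[5,50,95]).round(1) if len(e) else '')
    f=Q[(abs(Q[:,2])<6)&(Q[:,0]>-140)&(Q[:,0]<-70)&(abs(Q[:,1])<35)][:,2];print('  floor',np.median(f).round(2))
    hb=Q[(abs(Q[:,1])<15)&(Q[:,0]>-310)&(Q[:,0]<-280)&(Q[:,2]>5)];print('  bar',len(hb),np.median(hb,0).round(1))
E
```

```text
10.0 [ 0.46511848 -0.15195707  0.18850156] 0.17070456339284934 [-0.09487755  0.43219966 -1.50773095]
floor pts 10780 z med 68.80140780071518 ((-1.0122299194335938, 48.6826171875), (80.50399780273438, 76.40906524658203), 89.66258239746094)
plane [3.33227294e-03 6.43122138e-03 6.82459804e+01]
8 476 [-18.2  36.8] 68.8
16 973 [-20.9  36.8] 68.9
24 1072 [-26.6  36.8] 68.9
32 1239 [-36.9  36.8] 68.9
40 1291 [-37.   36.9] 68.8
48 1300 [-37.1  36.9] 68.7
56 1249 [-37.1  35.8] 68.8
64 1301 [-36.6  35. ] 68.8
72 1069 [-31.9  29.5] 68.8
80 774 [-23.5  21.8] 68.8
88 36 [-18.4  16.3] 69.1
w4 side 1 338 [32.1 39.2 44.5 44.9 45.3]
w4 side -1 2 [-42.4 -42.  -41.5 -40.9 -40.5]
  end 37 [-0.2  0.3  1.5]
  floor -0.31
  bar 0 [nan nan nan]
side4 side 1 80 [31.  42.8 43.6 44.1 44.6]
side4 side -1 48 [-43.8 -43.5 -43.3 -43.  -42.7]
  end 87 [-2.5 -0.9  0.7]
  floor -0.42
  bar 126 [-299.1   -0.3   18.9]
scene5 side 1 59 [33.5 45.7 46.3 46.8 47.3]
scene5 side -1 54 [-42.7 -41.3 -40.8 -40.3 -39.7]
  end 16 [1.9 2.6 3.1]
  floor 0.27
  bar 54 [-292.7    0.    18.9]
  return _methods._mean(a, axis=axis, dtype=dtype,
  ret = um.true_divide(
```

View pics/w6.png

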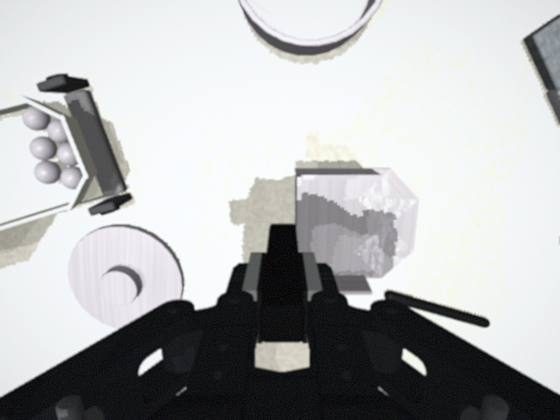

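Picture: the scoop is held straight (pan around 355,225) with nothing in it; the six balls lie together at the low wall (50,150). The tray frame agrees within about 1 mm across views. Next, the waypoint numbers.

```bash
cat >> h.py <<'E'
th=np.radians(19.3);hh=np.array([.0854,-.9963,0]);Z=np.array([0,0,1.])
xf=hh*np.cos(th)-Z*np.sin(th);nf=hh*np.sin(th)+Z*np.cos(th);yf=np.cross(nf,xf);L=np.array([532.1,13.3,33.8])
def tcp(X,N,al,yo=0):
    a=np.radians(al);xs=np.cos(a)*xf+np.sin(a)*nf;ns=-np.sin(a)*xf+np.cos(a)*nf
    p=L+X*xf+N*nf+yo*yf-88*xs+1.0*yf+70.7*ns
    return p,R.from_matrix(np.c_[yf,xs,-ns])
def path(wps,p=None,q=None):
    if p is None:
        o=get_obs();p=o['position']*1000;q=R.from_quat(o['orientation'])
    for w in wps:
        P,Q=tcp(*w);print(w,P.round(1),'d',(P-p).round(1),'rv',(Q*q.inv()).as_rotvec().round(4));p,q=P,Q
E
python3 -c "
from h import *
path([(-80,60,0),(-80,8,0),(-80,1,0),(-3,0.5,0)]+[(-3-.1*a,.5+80*np.sin(np.radians(a)),a) for a in range(5,36,5)])"
```

```text
(-80, 60, 0) [523.2 128.3 212.7] d [ 58.3 280.3  24.6] rv [ 0.3381 -0.0131  0.243 ]
(-80, 8, 0) [521.8 145.4 163.6] d [ -1.5  17.1 -49.1] rv [0. 0. 0.]
(-80, 1, 0) [521.6 147.7 157. ] d [-0.2  2.3 -6.6] rv [0. 0. 0.]
(-3, 0.5, 0) [527.8  75.5 131.1] d [  6.2 -72.2 -25.9] rv [0. 0. 0.]
(-3.5, np.float64(7.472459419812653), 5) [527.2  81.8 132.3] d [-0.5  6.3  1.2] rv [-0.0869 -0.0075 -0.    ]
(-4.0, np.float64(14.391854213354426), 10) [526.7  87.5 132.7] d [-0.5  5.8  0.4] rv [-0.0869 -0.0075  0.    ]
(-4.5, np.float64(21.20552360820166), 15) [526.3  92.8 132.4] d [-0.4  5.2 -0.3] rv [-0.0869 -0.0075 -0.    ]
(-5.0, np.float64(27.861611466053496), 20) [525.9  97.4 131.4] d [-0.4  4.7 -1. ] rv [-0.0869 -0.0075 -0.    ]
(-5.5, np.float64(34.309460939255956), 25) [525.5 101.5 129.6] d [-0.3  4.1 -1.8] rv [-0.0869 -0.0075  0.    ]
(-6.0, np.float64(40.49999999999999), 30) [525.3 104.9 127.1] d [-0.3  3.4 -2.5] rv [-0.0869 -0.0075 -0.    ]
(-6.5, np.float64(46.386114908083684), 35) [525.  107.7 124. ] d [-0.2  2.8 -3.2] rv [-0.0869 -0.0075 -0.    ]
```

apply_moves:
  series:
    - {"slide": [0,0,30],"angular": [0,0,0],"fingers": 0}
    - {"slide": [0,10,40],"angular": [0,0,0],"fingers": 0}
    - {"slide": [8,35,0],"angular": [0,0,0],"fingers": 0}
    - {"slide": [8,40,0],"angular": [0,0,0],"fingers": 0}
    - {"slide": [8,40,0],"angular": [0,0,0],"fingers": 0}
    - {"slide": [9,40,0],"angular": [0.0845,-0.0033,0.0608],"fingers": 0}
    - {"slide": [9,40,0],"angular": [0.0845,-0.0033,0.0608],"fingers": 0}
    - {"slide": [8.3,40,0],"angular": [0.0845,-0.0033,0.0608],"fingers": 0}
    - {"slide": [8,35.3,0],"angular": [0.0846,-0.0032,0.0606],"fingers": 0}
    - {"slide": [0,0,-20],"angular": [0,0,0],"fingers": 0}
    - {"slide": [0,0,-25.4],"angular": [0,0,0],"fingers": 0}
    - {"slide": [0,0,0],"angular": [0,0,0],"fingers": 0}
    - {"slide": [0,0,0],"angular": [0,0,0],"fingers": 0}

```text
time_s: 11.35
position: [0.5235, 0.1279, 0.213]
orientation: [0.985, 0.041, -0.008, -0.167]
wrist_force: [1.3, -0.5, -0.8]
width: 0.174
finger_force: 97.7
```

```bash
python3 - <<'E'
from h import *
import pickle
o=get_obs();Rt=R.from_quat(o['orientation']).as_matrix();p=o['position'];print(o['time_s'],p,o['wrist_force'],o['joints'].round(2))
path([(-80,60,0),(-80,8,0)])
c=cam('wrist');pickle.dump(c,open('w7.pkl','wb'))
k=cv2.convertScaleAbs(c['image'],alpha=1.5);cv2.imwrite('pics/w7.png',k)
C=cloud(c)
Q=((C*1000-L)@np.array([xf,yf,nf]).T).reshape(-1,3)
a=Q[(Q[:,2]>12)&(Q[:,2]<25)&(Q[:,0]>-75)&(Q[:,0]<-25)&(abs(Q[:,1])<60)]
for sg in (1,-1):
    g=a[a[:,1]*sg>37][:,1];print('throat',sg,len(g),np.percentile(g,[5,50,95]).round(1) if len(g) else '')
f=Q[(abs(Q[:,2])<6)&(Q[:,0]>-75)&(Q[:,0]<-60)&(abs(Q[:,1])<35)][:,2];print('floor',len(f),np.median(f).round(2))
e=Q[(Q[:,2]>25)&(Q[:,2]<38)&(abs(Q[:,1])<18)&(abs(Q[:,0])<15)][:,0];print('end',len(e),np.percentile(e,[5,50,95]).round(1) if len(e) else '')
S=((C-p)@Rt*1000).reshape(-1,3);q=S[(S[:,2]>62)&(S[:,2]<75)&(abs(S[:,0])<60)&(S[:,1]>0)&(S[:,1]<110)]
for lo in range(48,96,8):
    g=q[(q[:,1]>lo)&(q[:,1]<lo+8)]
    if len(g)>5:print(lo,len(g),np.percentile(g[:,0],[2,98]).round(1),np.median(g[:,2]).round(1))
b=Q[(Q[:,2]>14)&(Q[:,2]<30)&(Q[:,0]>-70)&(Q[:,0]<-4)&(abs(Q[:,1])<32)];print('ball tops x',np.percentile(b[:,0],[1,50]) if len(b) else 0)
E
```

```text
11.35 [0.52346873 0.12787394 0.21298205] [ 1.27108599 -0.46124916 -0.79684233] [-0.33  0.24  0.21  1.97 -0.47  0.98 -1.34]
(-80, 60, 0) [523.2 128.3 212.7] d [-0.2  0.4 -0.3] rv [ 0.0005 -0.0009  0.0012]
(-80, 8, 0) [521.8 145.4 163.6] d [ -1.5  17.1 -49.1] rv [0. 0. 0.]
throat 1 277 [37.7 46.3 47. ]
throat -1 316 [-41.3 -40.5 -39.9]
floor 405 -0.56
end 502 [-0.8  0.   1. ]
48 1233 [-37.   36.7] 68.5
56 1242 [-37.   35.7] 68.6
64 1306 [-36.8  35.2] 68.6
72 1072 [-31.8  29.9] 68.6
80 787 [-24.1  22.1] 68.5
88 60 [-18.5  16.1] 68.7
ball tops x [-38.84722697 -17.51815322]
```

View pics/w7.png

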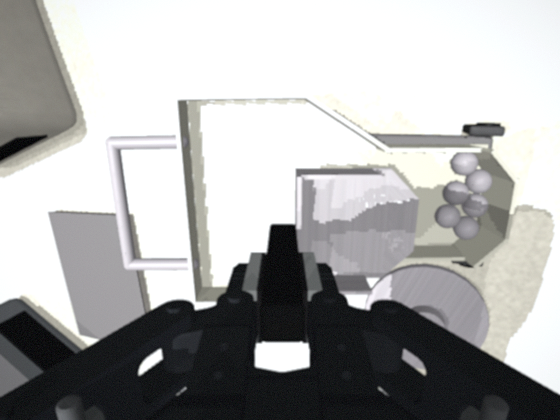

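The picture shows the scoop between the throat walls, with the balls ahead at (465,195), clear of the lip (415,225). The throat sits 1.3 mm to +y of my frame, so I'll correct for that and go down with the nose 1° steeper than the floor.

```bash
python3 -c "
from h import *
path([(-78,10,-1,1.3),(-76,0,-1,1.3),(-50,-0.5,-1,1.3),(-4,-0.6,-1,1.3)])"
```

```text
(-78, 10, -1, 1.3) [523.4 141.3 165.9] d [ -0.6  13.4 -48. ] rv [0.0175 0.0023 0.0011]
(-76, 0, -1, 1.3) [523.3 142.8 155.8] d [ -0.1   1.4 -10.1] rv [0. 0. 0.]
(-50, -0.5, -1, 1.3) [525.4 118.5 146.7] d [  2.1 -24.3  -9.1] rv [0. 0. 0.]
(-4, -0.6, -1, 1.3) [529.1  75.2 131.4] d [  3.7 -43.2 -15.3] rv [0. 0. 0.]
```

apply_moves:
  series:
    - {"slide": [0,7,-24],"angular": [0.0175,0.0015,0],"fingers": 0}
    - {"slide": [0,6.4,-23],"angular": [0,0,0],"fingers": 0}
    - {"slide": [0,0.7,-5],"angular": [0,0,0],"fingers": 0}
    - {"slide": [0,0.7,-4],"angular": [0,0,0],"fingers": 0}
    - {"slide": [0,0,0],"angular": [0,0,0],"fingers": 0}
    - {"slide": [0,0,0],"angular": [0,0,0],"fingers": 0}

```text
time_s: 12.0
position: [0.5245, 0.1427, 0.1588]
orientation: [0.983, 0.042, -0.006, -0.176]
wrist_force: [-0.0, -0.4, -0.7]
width: 0.171
finger_force: 97.9
```

```bash
python3 -c "
from h import *
o=get_obs();print(o['position'],o['wrist_force'],o['wrist_torque'],o['time_s'])
path([(-76,0,-1,1.3),(-50,-0.6,-1,1.3)])"
```

```text
[0.52449223 0.14272657 0.15879078] [-0.01808853 -0.35699062 -0.69489997] [-0.42097885 -0.01891144  0.05544184] 12.0
(-76, 0, -1, 1.3) [523.3 142.8 155.8] d [-1.2  0.  -3. ] rv [-0.0005  0.0029  0.001 ]
(-50, -0.6, -1, 1.3) [525.4 118.5 146.6] d [  2.1 -24.3  -9.2] rv [0. 0. 0.]
```

apply_moves:
  series:
    - {"slide": [-1,0,-1.5],"angular": [0,0,0],"fingers": 0}
    - {"slide": [0,0,-1],"angular": [0,0,0],"fingers": 0}
    - {"slide": [0,0,0],"angular": [0,0,0],"fingers": 0}
    - {"slide": [0,0,0],"angular": [0,0,0],"fingers": 0}

```text
time_s: 12.4
position: [0.5229, 0.1428, 0.1553]
orientation: [0.983, 0.042, -0.007, -0.176]
wrist_force: [-0.1, -0.2, -1.9]
width: 0.172
finger_force: 97.9
```

apply_moves:
  series:
    - {"slide": [0,0,-1],"angular": [0,0,0],"fingers": 0}
    - {"slide": [0,0,0],"angular": [0,0,0],"fingers": 0}
    - {"slide": [0,0,0],"angular": [0,0,0],"fingers": 0}

```text
time_s: 12.7
position: [0.5234, 0.1426, 0.1546]
orientation: [0.983, 0.042, -0.006, -0.176]
wrist_force: [0.5, -2.8, 6.3]
width: 0.178
finger_force: 98.9
```

Light contact with the floor at 6 N, so I'll slide the scoop downhill.

apply_moves:
  series:
    - {"slide": [0.5,-6.1,-2.15],"angular": [0,0,0],"fingers": 0}
    - {"slide": [0.5,-6.1,-2.15],"angular": [0,0,0],"fingers": 0}
    - {"slide": [0.5,-6.1,-2.15],"angular": [0,0,0],"fingers": 0}
    - {"slide": [0.5,-6.1,-2.15],"angular": [0,0,0],"fingers": 0}
    - {"slide": [0,0,0],"angular": [0,0,0],"fingers": 0}

```text
time_s: 13.2
position: [0.5255, 0.1174, 0.1457]
orientation: [0.984, 0.041, -0.006, -0.176]
wrist_force: [0.4, -3.0, 4.8]
width: 0.175
finger_force: 98.7
```

apply_moves:
  series:
    - {"slide": [0.4,-4.7,-1.65],"angular": [0,0,0],"fingers": 0}
    - {"slide": [0.4,-4.7,-1.65],"angular": [0,0,0],"fingers": 0}
    - {"slide": [0.4,-4.7,-1.65],"angular": [0,0,0],"fingers": 0}
    - {"slide": [0.4,-4.7,-1.65],"angular": [0,0,0],"fingers": 0}
    - {"slide": [0,0,0],"angular": [0,0,0],"fingers": 0}

```text
time_s: 13.7
position: [0.527, 0.0992, 0.1393]
orientation: [0.983, 0.042, -0.006, -0.176]
wrist_force: [1.3, -3.7, 4.8]
width: 0.174
finger_force: 98.8
```

```bash
python3 -c "
from h import *
o=get_obs();print(o['position'],o['wrist_force'],o['wrist_torque'],o['time_s'])
path([(-30,-0.8,-1,1.3),(-3,-0.8,-1,1.3)])"
```

```text
[0.5270468  0.09916676 0.13928844] [ 1.2727739  -3.68007023  4.84534954] [-1.40606155 -0.06802484  0.01853698] 13.7
(-30, -0.8, -1, 1.3) [527.   99.8 139.8] d [-0.   0.6  0.5] rv [-0.      0.0025  0.0014]
(-3, -0.8, -1, 1.3) [529.2  74.4 130.9] d [  2.2 -25.4  -8.9] rv [0. 0. 0.]
```

apply_moves:
  series:
    - {"slide": [0.25,-2.82,-0.99],"angular": [0,0,0],"fingers": 0}
    - {"slide": [0.25,-2.82,-0.99],"angular": [0,0,0],"fingers": 0}
    - {"slide": [0.25,-2.82,-0.99],"angular": [0,0,0],"fingers": 0}
    - {"slide": [0.25,-2.82,-0.99],"angular": [0,0,0],"fingers": 0}
    - {"slide": [0.25,-2.82,-0.99],"angular": [0,0,0],"fingers": 0}
    - {"slide": [0,0,0],"angular": [0,0,0],"fingers": 0}

```text
time_s: 14.3
position: [0.5283, 0.0855, 0.1345]
orientation: [0.983, 0.042, -0.006, -0.176]
wrist_force: [0.3, -3.1, 6.8]
width: 0.171
finger_force: 99.0
```

apply_moves:
  series:
    - {"slide": [0.25,-2.82,-0.99],"angular": [0,0,0],"fingers": 0}
    - {"slide": [0.25,-2.82,-0.99],"angular": [0,0,0],"fingers": 0}
    - {"slide": [0.25,-2.82,-0.99],"angular": [0,0,0],"fingers": 0}
    - {"slide": [0,0,0],"angular": [0,0,0],"fingers": 0}

```text
time_s: 14.7
position: [0.5291, 0.0769, 0.1315]
orientation: [0.983, 0.042, -0.006, -0.176]
wrist_force: [-0.3, -2.4, 6.5]
width: 0.173
finger_force: 99.0
```

```bash
python3 - <<'E'
from h import *
import pickle
o=get_obs();print(o['position'],o['wrist_force'],o['wrist_torque'],o['time_s'])
path([(-5,-0.8,-1,1.3)])
c=cam('wrist');pickle.dump(c,open('w8.pkl','wb'));s=cam('side');a=cam('scene')
k=lambda im:cv2.convertScaleAbs(im,alpha=1.5)
cv2.imwrite('pics/w8.png',np.hstack([cv2.resize(k(c['image'][120:300,280:460]),(400,400)),cv2.resize(k(s['image'][180:280,250:350]),(400,400))]))
E
```

```text
[0.52908923 0.07693346 0.13149333] [-0.26513882 -2.38942595  6.48135756] [-1.24118628 -0.1738483  -0.0192038 ] 14.7
(-5, -0.8, -1, 1.3) [529.   76.3 131.5] d [-0.1 -0.7  0. ] rv [-0.0002  0.0027  0.001 ]
```

View pics/w8.png

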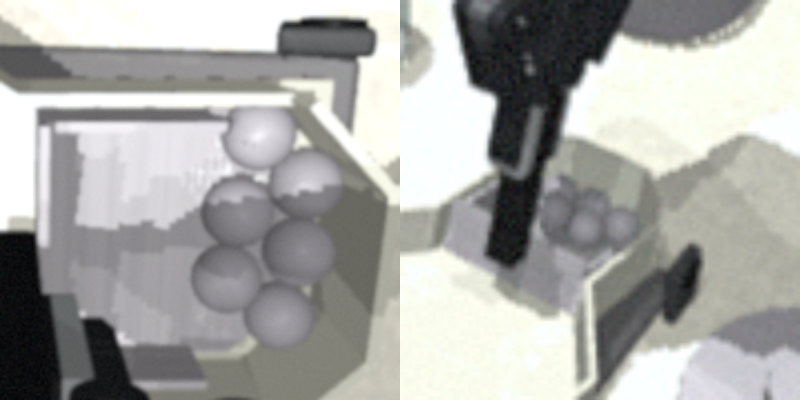

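The wrist crop shows all six balls on the front of the scoop; the lowest one, at (280,315), is near the nose edge. The lip is about 5 mm from the wall, so I'll advance it to the wall.

apply_moves:
  series:
    - {"slide": [0.15,-1.88,-0.66],"angular": [0,0,0],"fingers": 0}
    - {"slide": [0.1,-0.94,-0.33],"angular": [0,0,0],"fingers": 0}
    - {"slide": [0,0,0],"angular": [0,0,0],"fingers": 0}

```text
time_s: 15.15
position: [0.5294, 0.0744, 0.1307]
orientation: [0.983, 0.042, -0.006, -0.176]
wrist_force: [1.1, -1.1, 8.4]
width: 0.176
finger_force: 99.2
```

apply_moves:
  series:
    - {"slide": [0.1,-0.94,-0.33],"angular": [0,0,0],"fingers": 0}
    - {"slide": [0.1,-0.94,-0.33],"angular": [0,0,0],"fingers": 0}
    - {"slide": [0,0,0],"angular": [0,0,0],"fingers": 0}
    - {"slide": [0,0,0],"angular": [0,0,0],"fingers": 0}

```text
time_s: 15.55
position: [0.5296, 0.0728, 0.1301]
orientation: [0.983, 0.042, -0.006, -0.176]
wrist_force: [0.6, -1.6, 8.5]
width: 0.169
finger_force: 99.3
```

```bash
python3 -c "
from h import *
o=get_obs();print(o['position'],o['wrist_force'],o['wrist_torque'],o['time_s'])
path([(-1,-0.8,-1,1.3)]+[(-1-.12*a,-.8+82*np.sin(np.radians(a+1)),a,1.3) for a in range(4,40,5)])"
```

```text
[0.52964492 0.07276723 0.13009654] [ 0.60185111 -1.64244773  8.49819314] [-0.60252137 -0.06322358  0.03920195] 15.55
(-1, -0.8, -1, 1.3) [529.3  72.5 130.2] d [-0.3 -0.3  0.1] rv [-0.0006  0.0029  0.0006]
(-1.48, np.float64(6.34677090530797), 4, 1.3) [528.8  78.8 131.7] d [-0.5  6.3  1.5] rv [-0.0869 -0.0075  0.    ]
(-2.08, np.float64(13.439150568688287), 9, 1.3) [528.3  84.7 132.5] d [-0.5  5.9  0.8] rv [-0.0869 -0.0075  0.    ]
(-2.6799999999999997, np.float64(20.423161698406698), 14, 1.3) [527.8  90.1 132.5] d [-0.5  5.4  0. ] rv [-0.0869 -0.0075 -0.    ]
(-3.28, np.float64(27.245651752704834), 19, 1.3) [527.4  94.9 131.8] d [-0.4  4.8 -0.7] rv [-0.0869 -0.0075  0.    ]
(-3.88, np.float64(33.854697462737356), 24, 1.3) [527.   99.1 130.3] d [-0.4  4.2 -1.5] rv [-0.0869 -0.0075 -0.    ]
(-4.48, np.float64(40.199999999999996), 29, 1.3) [526.7 102.8 128.1] d [-0.3  3.6 -2.2] rv [-0.0869 -0.0075  0.    ]
(-5.08, np.float64(46.23326778078578), 34, 1.3) [526.5 105.7 125.2] d [-0.3  3.  -2.9] rv [-0.0869 -0.0075 -0.    ]
(-5.68, np.float64(51.90858399429622), 39, 1.3) [526.3 108.  121.6] d [-0.2  2.3 -3.6] rv [-0.0869 -0.0075 -0.    ]
```

apply_moves:
  series:
    - {"slide": [-0.2,3.2,0.8],"angular": [-0.0435,-0.0037,0],"fingers": 0}
    - {"slide": [-0.2,3.1,0.7],"angular": [-0.0435,-0.0037,0],"fingers": 0}
    - {"slide": [-0.3,3.0,0.5],"angular": [-0.0435,-0.0037,0],"fingers": 0}
    - {"slide": [-0.2,2.9,0.3],"angular": [-0.0435,-0.0037,0],"fingers": 0}
    - {"slide": [-0.3,2.8,0.1],"angular": [-0.0435,-0.0037,0],"fingers": 0}
    - {"slide": [-0.2,2.6,-0.1],"angular": [-0.0435,-0.0037,0],"fingers": 0}
    - {"slide": [-0.2,2.5,-0.2],"angular": [-0.0435,-0.0037,0],"fingers": 0}
    - {"slide": [-0.2,2.3,-0.5],"angular": [-0.0435,-0.0037,0],"fingers": 0}
    - {"slide": [-0.2,2.2,-0.6],"angular": [-0.0435,-0.0037,0],"fingers": 0}
    - {"slide": [-0.2,2.0,-0.9],"angular": [-0.0435,-0.0037,0],"fingers": 0}
    - {"slide": [-0.2,1.9,-1.0],"angular": [-0.0435,-0.0037,0],"fingers": 0}
    - {"slide": [-0.1,1.7,-1.2],"angular": [-0.0435,-0.0037,0],"fingers": 0}
    - {"slide": [0,0,0],"angular": [0,0,0],"fingers": 0}
    - {"slide": [0,0,0],"angular": [0,0,0],"fingers": 0}
    - {"slide": [0,0,0],"angular": [0,0,0],"fingers": 0}
    - {"slide": [0,0,0],"angular": [0,0,0],"fingers": 0}

```text
time_s: 17.15
position: [0.5264, 0.102, 0.1274]
orientation: [0.996, 0.042, 0.004, 0.084]
wrist_force: [0.0, 1.9, -3.9]
width: 0.174
finger_force: 97.9
```

```bash
python3 - <<'E'
from h import *
import pickle
o=get_obs();print(o['position'],o['wrist_force'],o['wrist_torque'],o['time_s'])
path([(-4.5,40,29,1.3)])
c=cam('wrist');s=cam('side')
k=lambda im:cv2.convertScaleAbs(im,alpha=1.5)
cv2.imwrite('pics/w9.png',np.hstack([cv2.resize(k(c['image'][100:320,260:480]),(400,400)),cv2.resize(k(s['image'][180:280,250:350]),(400,400))]))
E
```

```text
[0.52643168 0.10197776 0.12742169] [ 0.00847972  1.8772931  -3.87414623] [0.6966811  0.14384383 0.02490278] 17.15
(-4.5, 40, 29, 1.3) [526.7 102.8 127.9] d [0.3 0.9 0.5] rv [-0.0007  0.0013  0.0012]
```

View pics/w9.png

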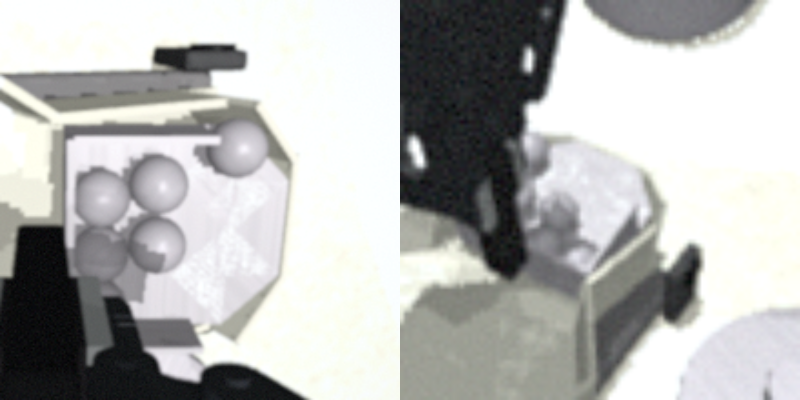

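The crop shows four balls at the back of the pan and one at (238,148) held up by the front end of the left side wall; the sixth may be hidden behind the finger. I've now viewed 12 pictures against the limit of 10. I'll stop viewing and locate everything numerically from here.

```bash
cat >> h.py <<'E'
def balls(name='wrist',zlo=5,zhi=40,thr=14):
    """ball-top blobs in the scoop frame (mm): cloud points standing above the scoop floor"""
    o=get_obs();Rt=R.from_quat(o['orientation']).as_matrix();c=cam(name)
    S=(cloud(c)-o['position'])@Rt*1000
    B=np.stack([S[...,1]-48,S[...,0]+1.0,70.7-S[...,2]],-1)   # scoop x,y,z
    m=(B[...,2]>thr)&(B[...,2]<24.5)&(abs(B[...,1])<48)&(B[...,0]>-38)&(B[...,0]<60)
    n,l,st,ce=cv2.connectedComponentsWithStats(m.astype(np.uint8))
    for i in range(1,n):
        if st[i,4]>25:
            g=B[l==i];t=g[g[:,2]>g[:,2].max()-3] ;print(name,'blob',st[i,4],'c',np.median(t,0).round(1),'top',g[:,2].max().round(1),'ext',(g.max(0)-g.min(0)).round(0),'px',ce[i].round(0))
E
python3 - <<'E'
from h import *
for n in ['wrist','side','scene']:balls(n)
for n in ['side','scene']:
    c=cam(n);Q=((cloud(c)*1000-L)@np.array([xf,yf,nf]).T).reshape(-1,3)
    f=Q[(Q[:,0]>-235)&(Q[:,0]<-100)&(abs(Q[:,1])<38)&(Q[:,2]>8)&(Q[:,2]<24)];print(n,'stuff on tray floor behind',len(f),f.mean(0) if len(f) else '')
E
```

```text
wrist blob 229 c [-31.5  44.5  22.9] top 24.5 ext [23.  3. 10.] px [319. 161.]
wrist blob 2095 c [-11.5  36.6  23.2] top 24.5 ext [64. 25. 10.] px [360. 185.]
wrist blob 2173 c [-25.1  -1.6  20.8] top 22.9 ext [38. 46.  9.] px [325. 229.]
wrist blob 341 c [ -1.1 -36.4  23.6] top 24.5 ext [21.  4. 10.] px [355. 289.]
side blob 45 c [14.5 27.  23.1] top 24.5 ext [15. 15. 10.] px [284. 218.]
side blob 228 c [-25.6 -31.1  22.6] top 24.4 ext [46. 55. 10.] px [293. 239.]
scene blob 475 c [-24.   -3.4  22.7] top 24.5 ext [63. 91. 10.] px [288. 184.]
side stuff on tray floor behind 22 [-102.45990231   -2.10825717   19.29857296]
scene stuff on tray floor behind 2 [-101.13166852    6.17053088   22.79488456]
```

apply_moves:
  series:
    - {"slide": [-1.8,0,1.0],"angular": [0.002,-0.0245,0.004],"fingers": 0}
    - {"slide": [-1.8,0,1.0],"angular": [0.002,-0.0245,0.004],"fingers": 0}
    - {"slide": [-1.8,0,1.0],"angular": [0.002,-0.0245,0.004],"fingers": 0}
    - {"slide": [-1.7,0,0.9],"angular": [0.002,-0.0245,0.004],"fingers": 0}
    - {"slide": [0,0,0],"angular": [0,0,0],"fingers": 0}
    - {"slide": [0,0,0],"angular": [0,0,0],"fingers": 0}
    - {"slide": [0,0,0],"angular": [0,0,0],"fingers": 0}
    - {"slide": [0,0,0],"angular": [0,0,0],"fingers": 0}

```text
time_s: 18.3
position: [0.5195, 0.1026, 0.1312]
orientation: [0.994, 0.046, 0.054, 0.083]
wrist_force: [-0.1, 0.0, -3.6]
width: 0.172
finger_force: 98.0
```

```bash
python3 - <<'E'
from h import *
o=get_obs();print(o['position'],o['wrist_force'],o['wrist_torque'],o['time_s'])
for n in ['wrist','side','scene']:balls(n)
E
```

```text
[0.51948321 0.10263448 0.13116196] [-0.10728085  0.02915371 -3.57297562] [ 0.39468876  0.19211706 -0.04168479] 18.3
wrist blob 65 c [-36.   46.1  17.1] top 19.3 ext [8. 3. 5.] px [305. 158.]
wrist blob 1311 c [-12.7  36.6  23.2] top 24.5 ext [46. 22. 10.] px [342. 185.]
wrist blob 2126 c [-25.1   4.2  20.6] top 22.7 ext [36. 39.  9.] px [325. 225.]
wrist blob 648 c [ -7.3 -23.4  20.8] top 22.8 ext [19. 18.  9.] px [345. 267.]
wrist blob 53 c [-24.7 -18.3  17.5] top 19.6 ext [8. 5. 6.] px [320. 260.]
wrist blob 347 c [ -1.2 -36.5  23.5] top 24.5 ext [21.  3. 10.] px [354. 289.]
side blob 288 c [-24.5 -29.1  22.4] top 24.4 ext [43. 54. 10.] px [294. 239.]
scene blob 423 c [-22.1  -4.9  23. ] top 24.5 ext [49. 83. 10.] px [286. 180.]
```

```bash
python3 - <<'E'
from h import *
f=[get_obs()['wrist_force'][2] for _ in range(20)];print('fz',np.mean(f),np.std(f))
balls('wrist',thr=20);balls('side',thr=19)
c=cam('wrist');g=cv2.cvtColor(c['image'],cv2.COLOR_BGR2GRAY)
h=cv2.HoughCircles(cv2.GaussianBlur(cv2.resize(g[120:320,280:440],None,fx=4,fy=4),(0,0),3),cv2.HOUGH_GRADIENT,1.5,55,param1=60,param2=28,minRadius=35,maxRadius=70)
print((h[0]/4+np.array([280,120,0])).round(0).tolist() if h is not None else None)
E
```

```text
fz -3.2256603522869147 0.0
wrist blob 391 c [-13.8  36.8  23.2] top 24.5 ext [46.  3.  4.] px [340. 176.]
wrist blob 214 c [-10.9  25.6  20.8] top 23.2 ext [12. 11.  3.] px [345. 194.]
wrist blob 193 c [-26.9  14.2  20.8] top 23.0 ext [11. 12.  3.] px [317. 213.]
wrist blob 205 c [-9.9  3.8 20.9] top 23.1 ext [12. 11.  3.] px [345. 230.]
wrist blob 190 c [-26.9  -5.8  20.7] top 22.3 ext [11. 11.  2.] px [316. 245.]
wrist blob 202 c [ -7.4 -25.6  20.9] top 22.4 ext [12. 12.  2.] px [346. 274.]
wrist blob 195 c [ -1.1 -36.6  23.3] top 24.5 ext [21.  3.  4.] px [355. 291.]
side blob 36 c [-11.3   2.6  21.1] top 22.6 ext [13. 13.  4.] px [286. 230.]
side blob 107 c [-16.5 -37.3  23.1] top 24.5 ext [43. 24.  5.] px [299. 241.]
side blob 31 c [-28.7  -8.9  21.1] top 23.3 ext [12. 12.  4.] px [286. 239.]
[[381.0, 312.0, 12.0]]
```

apply_moves:
  series:
    - {"slide": [0,0,5],"angular": [-0.02,0,0],"fingers": 0}
    - {"slide": [0,0,10],"angular": [-0.02,0,0],"fingers": 0}
    - {"slide": [0,0,15],"angular": [-0.02,0,0],"fingers": 0}
    - {"slide": [0.9,0,15],"angular": [-0.021,0.012,-0.002],"fingers": 0}
    - {"slide": [0.9,0,15],"angular": [-0.001,0.012,-0.002],"fingers": 0}
    - {"slide": [0.9,0,15],"angular": [-0.001,0.012,-0.002],"fingers": 0}
    - {"slide": [0.9,0,15],"angular": [-0.001,0.012,-0.002],"fingers": 0}
    - {"slide": [0.9,0,8],"angular": [-0.001,0.012,-0.002],"fingers": 0}
    - {"slide": [0.9,0,4],"angular": [-0.001,0.012,-0.002],"fingers": 0}
    - {"slide": [0,0,0],"angular": [0,0,0],"fingers": 0}
    - {"slide": [0,0,0],"angular": [0,0,0],"fingers": 0}

```text
time_s: 19.7
position: [0.5245, 0.1025, 0.2326]
orientation: [0.991, 0.047, 0.015, 0.124]
wrist_force: [-1.1, -0.1, -3.7]
width: 0.173
finger_force: 98.0
```

```bash
cat >> h.py <<'E'
def wp(pt,xs_,hd,pi):
    """TCP for scoop point (xs_,0,0) at world pt (mm), heading hd deg, nose-up pi deg"""
    h,a=np.radians([hd,pi]);d=np.array([np.cos(h),np.sin(h),0]);xs=d*np.cos(a)+Z*np.sin(a);ys=np.cross(Z,d);ns=np.cross(xs,ys)
    return np.array(pt)+(-48-xs_)*xs+1.0*ys+70.7*ns,R.from_matrix(np.c_[ys,xs,-ns])
def path2(w,p=None,q=None):
    if p is None:
        o=get_obs();p=o['position']*1000;q=R.from_quat(o['orientation'])
    for a in w:
        P,Q=wp(*a);print(a,P.round(1),'d',(P-p).round(1),'rv',(Q*q.inv()).as_rotvec().round(4));p,q=P,Q
E
python3 - <<'E'
from h import *
o=get_obs();M=R.from_quat(o['orientation']).as_matrix();print(o['time_s'],o['position'],o['wrist_force'],'xs',M[:,1].round(3),'ys',M[:,0].round(3))
balls('wrist',thr=20)
from scipy.optimize import least_squares
for n in ['scene','side','wrist']:
    c=cam(n);C=cloud(c)
    X=C.reshape(-1,3)
    m=(X[:,2]>.050)&(X[:,2]<.060)&(np.hypot(X[:,0]-.64,X[:,1]+.203)<.07);p=X[m][:,:2]
    if len(p)>30:
        r=least_squares(lambda t:np.hypot(*(p-t[:2]).T)-.0575,[.64,-.2],loss='soft_l1',f_scale=.002).x;print(n,'jar',r.round(4),len(p))
    Q=((C*1000-L)@np.array([xf,yf,nf]).T);m=(Q[...,0]>-230)&(Q[...,0]<-6)&(abs(Q[...,1])<30)&(Q[...,2]>9)&(Q[...,2]<24)
    k,l,st,ce=cv2.connectedComponentsWithStats(m.astype(np.uint8))
    print(n,'in tray',[(st[i,4],np.median(Q[l==i],0).round(0).tolist()) for i in range(1,k) if st[i,4]>20])
E
```

```text
19.7 [0.52446175 0.10247376 0.23259299] [-1.07323285 -0.07941799 -3.72991982] xs [ 0.089 -0.965  0.247] ys [0.995 0.097 0.018]
wrist blob 392 c [-14.   36.8  23.3] top 24.5 ext [47.  3.  4.] px [340. 176.]
wrist blob 208 c [-10.9  25.4  20.7] top 22.3 ext [11. 11.  2.] px [345. 195.]
wrist blob 200 c [-27.6  14.3  20.7] top 22.2 ext [12. 12.  2.] px [316. 213.]
wrist blob 208 c [-10.1   4.6  20.8] top 22.6 ext [11. 11.  3.] px [344. 229.]
wrist blob 203 c [-27.   -5.4  21. ] top 23.4 ext [12. 12.  3.] px [316. 244.]
wrist blob 197 c [ -7.3 -25.4  20.8] top 22.6 ext [12. 12.  3.] px [346. 274.]
wrist blob 195 c [ -1.4 -36.4  23.5] top 24.5 ext [21.  4.  4.] px [355. 291.]
scene jar [ 0.639  -0.2009] 567
scene in tray []
side jar [ 0.6353 -0.1986] 301
side in tray []
wrist jar [ 0.6374 -0.1996] 1605
wrist in tray []
```

The tray is empty, and the wrist force (-3.2 to -3.7 N against about -1.3 N for the empty scoop) fits six balls on it. On to the jar.

```bash
python3 -c "
from h import *
J=[637,-200]
path2([(J+[110],24,-84.7,14.3),(J+[80],24,-84.7,0)]+[(J+[z],24,-84.7,a) for z,a in [(78,-5),(76,-10),(74,-15),(72,-20),(70,-25),(68,-30),(66,-35)]])"
```

```text
([637, -200, 110], 24, -84.7, 14.3) [ 629.9 -113.   160.7] d [ 105.5 -215.6  -72.1] rv [-0.0018  0.0183 -0.0045]
([637, -200, 80], 24, -84.7, 0) [ 631.3 -128.2  150.7] d [  1.4 -15.2 -10. ] rv [ 0.2485  0.0231 -0.    ]
([637, -200, 78], 24, -84.7, -5) [ 631.9 -134.6  154.7] d [ 0.6 -6.4  4. ] rv [0.0869 0.0081 0.    ]
([637, -200, 76], 24, -84.7, -10) [ 632.6 -141.5  158.1] d [ 0.6 -6.9  3.4] rv [ 0.0869  0.0081 -0.    ]
([637, -200, 74], 24, -84.7, -15) [ 633.3 -148.9  160.9] d [ 0.7 -7.3  2.8] rv [0.0869 0.0081 0.    ]
([637, -200, 72], 24, -84.7, -20) [ 634.  -156.6  163.1] d [ 0.7 -7.7  2.1] rv [ 0.0869  0.0081 -0.    ]
([637, -200, 70], 24, -84.7, -25) [ 634.7 -164.7  164.5] d [ 0.7 -8.1  1.4] rv [0.0869 0.0081 0.    ]
([637, -200, 68], 24, -84.7, -30) [ 635.5 -173.   165.2] d [ 0.8 -8.3  0.7] rv [0.0869 0.0081 0.    ]
([637, -200, 66], 24, -84.7, -35) [ 636.3 -181.6  165.2] d [ 0.8 -8.5 -0. ] rv [ 0.0869  0.0081 -0.    ]
```

apply_moves:
  series:
    - {"slide": [1.8,-3.6,0],"angular": [0,0.003,0],"fingers": 0}
    - {"slide": [3.5,-7.2,0],"angular": [0,0.003,0],"fingers": 0}
    - {"slide": [5.7,-11.7,0],"angular": [0,0.003,0],"fingers": 0}
    - {"slide": [7.9,-16.2,-3],"angular": [0,0.003,0],"fingers": 0}
    - {"slide": [9.7,-19.8,-3],"angular": [0,0.003,0],"fingers": 0}
    - {"slide": [10.6,-21.6,-6],"angular": [0,0.003,0],"fingers": 0}
    - {"slide": [10.6,-21.6,-6],"angular": [0,0,0],"fingers": 0}
    - {"slide": [10.6,-21.6,-6],"angular": [0,0,0],"fingers": 0}
    - {"slide": [10.6,-21.6,-6],"angular": [0,0,0],"fingers": 0}
    - {"slide": [9.7,-19.8,-8],"angular": [0,0,0],"fingers": 0}
    - {"slide": [7.9,-16.2,-8],"angular": [0,0,0],"fingers": 0}
    - {"slide": [6.2,-12.6,-8],"angular": [0,0,0],"fingers": 0}
    - {"slide": [4.8,-9.9,-8],"angular": [0,0,0],"fingers": 0}
    - {"slide": [4,-8.1,-6],"angular": [0,0,0],"fingers": 0}
    - {"slide": [2.2,-4.5,-4],"angular": [0,0,0],"fingers": 0}
    - {"slide": [0,0,0],"angular": [0,0,0],"fingers": 0}
    - {"slide": [0,0,0],"angular": [0,0,0],"fingers": 0}

```text
time_s: 21.6
position: [0.6305, -0.1129, 0.1613]
orientation: [0.991, 0.048, 0.007, 0.123]
wrist_force: [0.0, 0.3, -2.9]
width: 0.17
finger_force: 97.8
```

```bash
python3 - <<'E'
from h import *
o=get_obs();M=R.from_quat(o['orientation']).as_matrix();p=o['position'];print(o['time_s'],p,o['wrist_force'],o['joints'].round(2))
J=[637,-200];path2([(J+[110],24,-84.7,14.3),(J+[80],24,-84.7,0)])
balls('wrist',thr=20)
from scipy.optimize import least_squares
for n in ['scene','side','wrist']:
    c=cam(n);X=cloud(c).reshape(-1,3)
    m=(X[:,2]>.050)&(X[:,2]<.060)&(np.hypot(X[:,0]-.64,X[:,1]+.203)<.07);q=X[m][:,:2]
    if len(q)>30:
        r=least_squares(lambda t:np.hypot(*(q-t[:2]).T)-.0575,[.64,-.2],loss='soft_l1',f_scale=.002).x;print(n,'jar',r.round(4),len(q))
E
```

```text
21.6 [ 0.63053538 -0.11288446  0.16128096] [ 0.01624743  0.33853768 -2.94088229] [-0.43  0.46  0.5   1.82  0.04  0.88 -1.48]
([637, -200, 110], 24, -84.7, 14.3) [ 629.9 -113.   160.7] d [-0.6 -0.2 -0.6] rv [-0.0025  0.0008 -0.005 ]
([637, -200, 80], 24, -84.7, 0) [ 631.3 -128.2  150.7] d [  1.4 -15.2 -10. ] rv [ 0.2485  0.0231 -0.    ]
wrist blob 392 c [-13.8  36.8  23.2] top 24.5 ext [46.  3.  4.] px [341. 176.]
wrist blob 185 c [-10.7  25.5  20.6] top 22.4 ext [11. 11.  2.] px [345. 194.]
wrist blob 205 c [-27.   14.5  20.7] top 23.0 ext [11. 12.  3.] px [317. 213.]
wrist blob 200 c [-9.9  4.7 20.7] top 22.9 ext [12. 12.  3.] px [345. 228.]
wrist blob 194 c [-27.4  -5.5  20.8] top 22.2 ext [11. 11.  2.] px [315. 244.]
wrist blob 201 c [ -7.4 -23.9  20.8] top 22.4 ext [11. 12.  2.] px [346. 271.]
wrist blob 198 c [ -1.1 -36.5  23.5] top 24.5 ext [21.  3.  4.] px [355. 291.]
scene jar [ 0.6391 -0.2008] 419
side jar [ 0.6358 -0.1988] 207
wrist jar [ 0.6375 -0.2   ] 1556
```

apply_moves:
  series:
    - {"slide": [0.5,-3.1,-6],"angular": [0.083,0.0077,0],"fingers": 0}
    - {"slide": [0.5,-3.1,-6],"angular": [0.083,0.0077,0],"fingers": 0}
    - {"slide": [0.4,-3,-6],"angular": [0.083,0.0077,0],"fingers": 0}
    - {"slide": [0.3,-3.2,2],"angular": [0.0435,0.004,0],"fingers": 0}
    - {"slide": [0.3,-3.2,2],"angular": [0.0435,0.004,0],"fingers": 0}
    - {"slide": [0,0,0],"angular": [0,0,0],"fingers": 0}
    - {"slide": [0,0,0],"angular": [0,0,0],"fingers": 0}
    - {"slide": [0,0,0],"angular": [0,0,0],"fingers": 0}
    - {"slide": [0,0,0],"angular": [0,0,0],"fingers": 0}
    - {"slide": [0,0,0],"angular": [0,0,0],"fingers": 0}
    - {"slide": [0.3,-3.4,1.7],"angular": [0.0435,0.004,0],"fingers": 0}
    - {"slide": [0.3,-3.4,1.7],"angular": [0.0435,0.004,0],"fingers": 0}
    - {"slide": [0.3,-3.6,1.4],"angular": [0.0435,0.004,0],"fingers": 0}
    - {"slide": [0.3,-3.6,1.4],"angular": [0.0435,0.004,0],"fingers": 0}
    - {"slide": [0.3,-3.8,1.1],"angular": [0.0435,0.004,0],"fingers": 0}
    - {"slide": [0.3,-3.8,1.1],"angular": [0.0435,0.004,0],"fingers": 0}
    - {"slide": [0.3,-4,0.7],"angular": [0.0435,0.004,0],"fingers": 0}
    - {"slide": [0.3,-4,0.7],"angular": [0.0435,0.004,0],"fingers": 0}
    - {"slide": [0,0,0],"angular": [0,0,0],"fingers": 0}
    - {"slide": [0,0,0],"angular": [0,0,0],"fingers": 0}

```text
time_s: 23.8
position: [0.635, -0.1586, 0.1568]
orientation: [0.975, 0.047, -0.008, -0.217]
wrist_force: [0.5, 0.5, -1.4]
width: 0.176
finger_force: 98.3
```

```bash
python3 - <<'E'
from h import *
o=get_obs();M=R.from_quat(o['orientation']).as_matrix();p=o['position'];print(o['time_s'],p,o['wrist_force'],M[:,1])
for n in ['wrist','side','scene']:balls(n,thr=19)
for n in ['scene','side','wrist']:
    c=cam(n);X=cloud(c)*1000;r=np.hypot(X[...,0]-637,X[...,1]+200)
    m=(r<53)&(X[...,2]>18)&(X[...,2]<45)
    k,l,st,ce=cv2.connectedComponentsWithStats(m.astype(np.uint8))
    print(n,'in jar',[(int(st[i,4]),np.median(X[l==i],0).round(0).tolist()) for i in range(1,k) if st[i,4]>12])
E
```

```text
23.8 [ 0.63497896 -0.15857431  0.15683441] [ 0.46143701  0.47215927 -1.43632721] [ 0.08755829 -0.90126789 -0.42432268]
wrist blob 428 c [-15.1  36.9  23.6] top 24.5 ext [47.  3.  5.] px [340. 175.]
wrist blob 207 c [ -1.7 -36.4  23.7] top 24.5 ext [21.  4.  5.] px [355. 290.]
scene blob 27 c [-6.9 37.7 23.5] top 24.3 ext [28.  4.  5.] px [253. 289.]
scene in jar [(76, [625.0, -210.0, 25.0]), (80, [613.0, -236.0, 25.0]), (79, [645.0, -221.0, 25.0]), (51, [637.0, -243.0, 26.0]), (22, [670.0, -225.0, 26.0])]
side in jar [(16, [627.0, -242.0, 23.0]), (29, [608.0, -229.0, 25.0]), (45, [622.0, -207.0, 24.0])]
wrist in jar [(610, [673.0, -227.0, 25.0]), (582, [644.0, -220.0, 25.0]), (607, [637.0, -244.0, 25.0]), (296, [624.0, -213.0, 25.0]), (547, [613.0, -235.0, 25.0])]
```

The scoop is empty and five balls are visible in the jar; the sixth may be hidden under the scoop. I'll lift away and count again.

apply_moves:
  series:
    - {"slide": [0,0,10],"angular": [0,0,0],"fingers": 0}
    - {"slide": [0,0,15],"angular": [-0.109,-0.01,0],"fingers": 0}
    - {"slide": [0,0,15],"angular": [-0.109,-0.01,0],"fingers": 0}
    - {"slide": [0,0,15],"angular": [-0.109,-0.01,0],"fingers": 0}
    - {"slide": [-10,0,0],"angular": [-0.109,-0.01,0],"fingers": 0}
    - {"slide": [-30,1,0],"angular": [0,0,-0.085],"fingers": 0}
    - {"slide": [-40,2,0],"angular": [0,0,-0.085],"fingers": 0}
    - {"slide": [-40,2,0],"angular": [0,0,-0.085],"fingers": 0}
    - {"slide": [-35,1,0],"angular": [0,0,0],"fingers": 0}
    - {"slide": [-14,0,0],"angular": [0,0,0],"fingers": 0}
    - {"slide": [0,0,-30],"angular": [0,0,0],"fingers": 0}
    - {"slide": [0,0,0],"angular": [0,0,0],"fingers": 0}
    - {"slide": [0,0,0],"angular": [0,0,0],"fingers": 0}

```text
time_s: 25.4
position: [0.4663, -0.1527, 0.1826]
orientation: [0.997, -0.079, 0.001, -0.001]
wrist_force: [-0.6, -0.4, -1.3]
width: 0.174
finger_force: 98.3
```

```bash
python3 - <<'E'
from h import *
o=get_obs();M=R.from_quat(o['orientation']).as_matrix();p=o['position'];print(o['time_s'],p,o['wrist_force'],M.round(4).tolist())
path2([([457.3,-200.2,0],0,-99.2,0)])
for n in ['scene','side','wrist']:
    c=cam(n);X=cloud(c)*1000;r=np.hypot(X[...,0]-637,X[...,1]+200)
    m=(r<53)&(X[...,2]>18)&(X[...,2]<45)
    k,l,st,ce=cv2.connectedComponentsWithStats(m.astype(np.uint8))
    print(n,'in jar',[(int(st[i,4]),np.median(X[l==i],0).round(0).tolist()) for i in range(1,k) if st[i,4]>8])
    m=(X[...,2]>48)&(X[...,2]<62)&(r<72);print(' rim z',np.median(X[m],0).round(1),m.sum())
E
```

```text
25.4 [ 0.46633065 -0.1526604   0.18260157] [-0.56804892 -0.39951799 -1.32285554] [[0.9875, -0.1578, 0.0018], [-0.1578, -0.9875, 0.0011], [0.0016, -0.0014, -1.0]]
([457.3, -200.2, 0], 0, -99.2, 0) [ 466.  -153.    70.7] d [  -0.4   -0.3 -111.9] rv [-0.0011  0.0018 -0.0021]
scene in jar [(75, [601.0, -179.0, 25.0]), (154, [634.0, -215.0, 25.0]), (80, [613.0, -236.0, 25.0]), (53, [638.0, -243.0, 25.0]), (22, [669.0, -224.0, 26.0])]
 rim z [ 642.  -204.9   54.2] 621
side in jar [(37, [668.0, -223.0, 24.0]), (37, [630.0, -240.0, 24.0]), (68, [631.0, -211.0, 25.0]), (28, [608.0, -231.0, 24.0])]
 rim z [ 633.9 -194.    53.5] 365
wrist in jar [(152, [615.0, -208.0, 22.0]), (392, [607.0, -233.0, 24.0]), (350, [600.0, -180.0, 25.0])]
 rim z [ 588.3 -190.4   54.2] 1366
```

Scene view: four single blobs plus one double-size blob (154 px) make six balls in the jar, with the rim level. Now to set the scoop down.

apply_moves:
  series:
    - {"slide": [0,0,-30],"angular": [0,0,0],"fingers": 0}
    - {"slide": [0,0,-35],"angular": [0,0,0],"fingers": 0}
    - {"slide": [0,0,-30],"angular": [0,0,0],"fingers": 0}
    - {"slide": [0,0,-10],"angular": [0,0,0],"fingers": 0}
    - {"slide": [0,0,-4],"angular": [0,0,0],"fingers": 0}
    - {"slide": [0,0,-2.5],"angular": [0,0,0],"fingers": 0}
    - {"slide": [0,0,0],"angular": [0,0,0],"fingers": 0}
    - {"slide": [0,0,0],"angular": [0,0,0],"fingers": 0}

```text
time_s: 26.35
position: [0.4666, -0.1527, 0.0715]
orientation: [0.997, -0.079, 0.002, -0.001]
wrist_force: [-0.0, 0.5, -1.7]
width: 0.173
finger_force: 98.4
```

apply_moves:
  series:
    - {"slide": [0,0,-0.8],"angular": [0,0,0],"fingers": 0}
    - {"slide": [0,0,0],"angular": [0,0,0],"fingers": 0}
    - {"slide": [0,0,0],"angular": [0,0,0],"fingers": 0}

```text
time_s: 26.65
position: [0.4666, -0.1526, 0.0706]
orientation: [0.997, -0.079, 0.002, -0.001]
wrist_force: [-1.6, 1.2, 10.0]
width: 0.176
finger_force: 99.9
```

Touching the bench. I'll release, then retreat straight up.

apply_moves:
  series:
    - {"slide": [0,0,0],"angular": [0,0,0],"fingers": 0.5}
    - {"slide": [0,0,0],"angular": [0,0,0],"fingers": 0.7}
    - {"slide": [0,0,0],"angular": [0,0,0],"fingers": 0.7}
    - {"slide": [0,0,0],"angular": [0,0,0],"fingers": 0.7}
    - {"slide": [0,0,0],"angular": [0,0,0],"fingers": 0.7}
    - {"slide": [0,0,10],"angular": [0,0,0],"fingers": 0.7}
    - {"slide": [0,0,30],"angular": [0,0,0],"fingers": 0.7}
    - {"slide": [0,0,45],"angular": [0,0,0],"fingers": 0.7}
    - {"slide": [0,0,45],"angular": [0,0,0],"fingers": 0.7}
    - {"slide": [-15,30,45],"angular": [0,0,0],"fingers": 0.7}
    - {"slide": [-15,30,0],"angular": [0,0,0],"fingers": 0.7}
    - {"slide": [0,0,0],"angular": [0,0,0],"fingers": 0.7}
    - {"slide": [0,0,0],"angular": [0,0,0],"fingers": 0.7}

```text
time_s: 27.95
position: [0.4374, -0.0955, 0.2406]
orientation: [0.997, -0.079, 0.002, -0.001]
wrist_force: [0.3, 0.3, -0.3]
width: 0.698
finger_force: 0.0
```

```bash
python3 - <<'E'
from h import *
import pickle
o=get_obs();print(o['time_s'],o['position'],o['wrist_force'])
c=cam('wrist');P=cloud(c)
m=(P[...,2]>.1)&(P[...,2]<.118)&(abs(P[...,0]-.465)<.05)&(abs(P[...,1]+.15)<.05);print('post top',P[m].mean(0).round(4),cv2.minAreaRect((P[m][:,:2]*1000).astype(np.float32))[1:])
d=P*1000-[457.3,-200.2,0];h=np.radians(-99.2);x=d[...,0]*np.cos(h)+d[...,1]*np.sin(h);y=-d[...,0]*np.sin(h)+d[...,1]*np.cos(h)
k=(abs(y)<30)&(x>-25)&(x<15)&(d[...,2]<12);A=np.c_[x[k],y[k],np.ones(k.sum())];print('scoop floor plane',np.linalg.lstsq(A,d[...,2][k],rcond=None)[0].round(4))
s=cam('side');Q=((cloud(s)*1000-L)@np.array([xf,yf,nf]).T).reshape(-1,3)
f=Q[(Q[:,0]>-200)&(Q[:,0]<-30)&(abs(Q[:,1])<30)&(abs(Q[:,2])<8)];print('tray tilt change deg',np.degrees(np.polyfit(f[:,0],f[:,2],1)[0]).round(2))
# bystanders: change in static views since start
for n in ['scene','side']:
    a=pickle.load(open(n+'0.pkl','rb'))['image'];b=cam(n)['image']
    B={'scene':{'bottle':(365,205,395,250),'beaker':(318,262,348,298),'lid':(218,165,255,195)},'side':{'bottle':(175,185,205,238),'beaker':(225,160,252,198),'lid':(325,262,380,305)}}[n]
    print(n,{k:np.abs(a[v[1]:v[3],v[0]:v[2]].astype(int)-b[v[1]:v[3],v[0]:v[2]]).mean().round(1) for k,v in B.items()})
E
```

```text
27.95 [ 0.43741856 -0.09551663  0.24059127] [ 0.30114968  0.32703103 -0.33478664]
post top [ 0.4661 -0.152   0.1087] ((16.267032623291016, 15.974485397338867), 81.45157623291016)
scoop floor plane [-0.0019  0.0017  1.5268]
tray tilt change deg 0.05
scene {'bottle': np.float64(3.3), 'beaker': np.float64(6.3), 'lid': np.float64(26.3)}
side {'bottle': np.float64(2.7), 'beaker': np.float64(2.3), 'lid': np.float64(24.6)}
```

```bash
python3 - <<'E'
from h import *
import pickle
a=pickle.load(open('side0.pkl','rb'));b=cam('side')
for c in (a,b):
    X=cloud(c)*1000;m=(X[...,2]>7)&(X[...,2]<32)&(X[...,0]>320)&(X[...,0]<460)&(X[...,1]>-60)&(X[...,1]<110)
    n,l,st,ce=cv2.connectedComponentsWithStats(m.astype(np.uint8));i=1+st[1:,4].argmax();print(st[i,4],ce[i].round(1),X[l==i].mean(0).round(1))
E
```

```text
2643 [351.1 283.6] [387.2  35.5  12.5]
2642 [351.1 283.5] [387.2  35.4  12.5]
```

The lid hasn't moved; its picture difference was only shadow. Handing in.

```bash
python3 -c "
from rig import *
print(job_done())"
```

```text
the job is handed in; nothing more can be done
None
```

The job is handed in at about 28 s, result not reported: all six balls measured in the upright jar, tray left tilted at 19.3°, scoop flat on the bench, bottle, beaker and lid unmoved; but I viewed 12 pictures, two over the limit of 10.

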